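# Tighten the taper plug of the air manifold

## Robot

A 6-joint arm with a two-finger parallel gripper is mounted at the origin on the work surface. World frame = base frame: x ahead of the robot, y to its left, z up, the work surface at z = 0. Lengths are in m, angles in degrees, forces in N, time in s.
With the tool pointing down it reaches from about 0.3 to 0.825 m from the base axis. Payload 5.4 kg.
Tool frame: the origin (TCP) lies between the finger pads; the fingertips stand 8 mm ahead of it and the grasp point (between the pads) lies 11 mm behind it (robot.tip_reach is the distance from the TCP to the fingertips, in m); z points along the fingers, x is the direction in which the jaws open and shut, and the axes are right-handed (so a half turn about z gives the same grasp; the last joint's range is limited). The gripper opens to 92 mm and grips with 3 to 60 N. Pads are 20 mm wide; open, the fingers measure 128 mm over their backs; the gripper's body (75 mm by 189 mm) begins 69 mm behind the grasp point.
Start: joints at [-87.095, 9.076, 91.501, -0, 79.423, -12.038], TCP at [0.148, -0.556, 0.223] pointing down, gripper open.
Joint ranges: [-166.64, 166.64], [-54.1, 131.32], [10.49, 154.53], [-73.88, 253.88], [9.74, 151.15], [-171.62, 171.62]. Speed limits (degrees/s): [147.25, 147.25, 180, 180, 180, 180].

## Interface

Orientations are given as a 3x3 rotation matrix whose columns are the frame's x, y, z axes.
In Python, from rig import robot, get_image gives the robot as it stands.
- The arm moves only by the tool step_arm, never from a script. Its argument "moves" is a list of rows, each an object of numbers: "rx", "ry", "rz": the turn, a rotation vector about the tool's x, y, z in degrees; "dx", "dy", "dz": the shift along the tool's x, y, z in mm; "grip": the opening, from -1 (shut) to 1 (fully open). A call has 1 to 10 rows; each row shifts and turns the pose as measured when the row begins, along the tool's axes as they then stand; what a row does not reach is not made up. A row lasts 1/8 s, in which the tool goes at most 62.5 mm and 10.7 degrees, less where a joint would pass 70% of its speed; a pose out of reach is approached as far as the arm can. A call is refused whole if a number of a shift passes 62.5 or a number of a turn 10.7, either way. A call with a gripper value outside its range is refused whole. The fingers move at their own pace and stop on an object; "newtons" is the grip in N (left out, the last holds). Time passes only in rows, so rows that do not move let the fingers close. It gives the time, the measured TCP pose, the force and the opening at its end, in the units of the state.
- robot.get_obs(): the state, without advancing time (a new reading comes with each control period).
- get_image(name): name is "scene" or "side" or "wrist"; returns a dict with "color" (480x640x3 uint8, blue, green, red), "K" (3x3 intrinsics, pixels), "R" (3x3) and "t" (3): a world point X has camera coordinates R X + t; the wrist camera has in their place "mount" (4x4, takes a point from camera to tool coordinates, whose origin is the TCP and whose axes are the tool frame's). Camera axes: x right, y down, z forward; pixel columns grow to the right and rows downward; lengths in m; the calibration is good to about 2 mm. A picture is of the moment at which its call begins: read the wrist's pose just before it. There is no depth.
- robot.sign_off(): hands the job in, once; it reports no verdict.
The state is a dict: "time": time; "qpos": joint angles; "qd": joint speeds; "joint_torque": joint torques, N m; "eef_pos": TCP position; "orientation": TCP orientation; "ft_force": force on the tool from outside, world axes, zero at the start; "wrist_torque": the same for the moment, N m; "finger_gap": opening from 0.0 (shut) to 1.0 (fully open).
Only numpy, scipy, OpenCV 4.12 (cv2) and the standard library are available. Lean on these libraries where they do the work, as an engineer would, in place of code of your own. Each camera call takes 0.05 s, during which the arm holds its last target.

## Task

The red taper plug in the air manifold has only been started by hand: take the blue T-handle key out of its holder, fit it over the plug's square head and turn the plug clockwise until it goes properly snug, about 0.35 N m, but do not force it beyond that, because the plastic thread strips at about 0.55 N m. Then lift the key off, stand it back in the hole of its holder and let go. Leave the sealant bottle, the model arm and the tray of fittings where they are.

Things in the scene. Friction and masses are not known exactly. Their poses are not given: they have to be found in the camera images.
- manifold: Air manifold fixed to the bench: aluminium bar 40 x 200 mm, top 50 mm above the bench, on two dark feet. Origin: under the bar's centre, on the bench; y along the bar, z up. On top along y: pressure gauge (40 mm across, top 105 mm above the bench) at y = -66 mm; push-in fittings (20 mm across, top 77 mm above the bench) at y = -22 and +66 mm; the plugged port at y = +22 mm.
- port: Round brass threaded port, 38 mm across and 8 mm high, on top of the manifold at y = +22 mm of the bar. Origin: centre of its underside, 50 mm above the bench; fixed.
- plug: Red plastic taper plug, upright in the brass port; it only turns about its own vertical axis and hardly sinks. Origin: on its axis at the port's top face, 58 mm above the bench. Above it a round stub 26 mm across, 4 mm high, then a square head 20 x 20 mm (faces square to its own x and y), 13 mm high, and a crown 3 mm high and 16 mm wide that leads the socket on. Right-hand thread: clockwise from above tightens.
- plug_top (a point): Centre of the top of the plug's head, 78 mm above the bench. It first turns against a steady drag of 0.08 N m; after 0.1 to 1.3 rad of turning, different every time, its taper bites and the torque climbs by about 2 N m per rad, with no stop. Let go, it springs back by up to 0.2 rad and stays wedged. Turn in small steps (0.02 rad) and feel the torque: between steps it reads within 0.1 N m of the turning torque.
- holder: Grey block fixed to the bench, 70 x 120 mm and 45 mm high, with one round hole, 44 mm across and 30 mm deep, in its top at y = +20 mm. Origin: centre of its underside; y along its length, z up.
- holder_hole (a point): Centre of the mouth of the holder's hole, 45 mm above the bench; the hole's floor is 15 mm above the bench.
- key: T-handle key, loose, 111 mm tall, about 0.2 kg, standing in the holder's hole. Origin: centre of the open lower end of its steel socket; z up along the 12 mm shaft, x along the handle. Socket 38 mm across outside; square opening 21.6 x 21.6 mm (sides along x and y), 14 mm deep: fully fitted, its origin lies 14 mm below the top of the plug's head, with about 0.1 rad of turning play either way.
- key_mouth (a point): The key's origin: centre of the open lower end of its socket.
- key_handle (a point): Centre of the key's blue handle bar, 100 mm above the key's origin. The bar is 90 mm long (key's x), 16 mm wide (y) and 22 mm high: pinch it across its 16 mm in the middle, firmly (about 50 N) so that it does not slip when turning.
- sealant: Bystander, loose: white bottle with a red cap, 36 mm across, 85 mm high. Origin: centre of its underside.
- model_arm: Bystander, loose: small orange model of a robot arm, base 64 mm across, about 100 mm high. Origin: centre of its underside.
- fittings_tray: Bystander, loose: grey two-part tray 70 x 90 mm, 28 mm high, with brass and black fittings. Origin: centre of its underside.
Mind the look-alikes: they are no part of the job. There is more than one size of the manifold; the job needs the smallest.

How it is judged:
By the outcome, as a careful person would: the job done as asked, in the order asked, and still so for the second after the job is handed in, with the robot touching nothing.
It also fails if it takes over 72 s, if anything falls off the work surface, if the arm or the gripper's body presses on something with over 40 N, if the wrist force passes 120 N, or if a joint passes its speed limit or range.

## Working session

There is one attempt and no reset: what is moved stays moved. The work goes in short steps, Python scripts to look and compute and a tool call to move; the robot and the scene stay as the last step left them, time stands still between calls to the robot, and variables do not carry over. Pictures are saved under pics/ and viewed, and the job is handed in when it is done.

Besides the shell and the picture viewer there is one more tool, called after "Emit:" by a JSON object that holds its "method" and its "body". step_arm: Moves the arm, as the interface text tells. Its arguments: {"type":"object","properties":{"moves":{"type":"array","items":{"type":"object","properties":{"rx":{"type":"number"},"ry":{"type":"number"},"rz":{"type":"number"},"dx":{"type":"number"},"dy":{"type":"number"},"dz":{"type":"number"},"grip":{"type":"number"}}}},"newtons":{"type":"number"}},"required":["moves"]}

```bash
mkdir -p pics; ls; python3 - <<'E'
from rig import robot,get_image
import cv2,pickle
d={}
for n in["scene","side","wrist"]:
    o=robot.get_obs(); im=get_image(n); d[n]=(o,im); cv2.imwrite(f"pics/{n}0.png",im["color"])
    print(n,{k:v for k,v in im.items() if k!="color"})
pickle.dump(d,open("d0.pkl","wb"))
print(o)
E
```

```text
pics
scene {'K': array([[489.22820211,   0.        , 323.4317025 ],
       [  0.        , 489.22820211, 243.34682726],
       [  0.        ,   0.        ,   1.        ]]), 'R': array([[-0.35791369,  0.93357303,  0.01841707],
       [ 0.50298994,  0.20937898, -0.8385473 ],
       [-0.78670129, -0.29086396, -0.54451744]]), 't': array([ 0.17423746, -0.19259031,  1.3610146 ])}
side {'K': array([[452.99903995,   0.        , 321.29624353],
       [  0.        , 452.99903995, 239.99196775],
       [  0.        ,   0.        ,   1.        ]]), 'R': array([[ 0.95317361, -0.30221818, -0.01114607],
       [-0.241691  , -0.73908625, -0.62875828],
       [ 0.18178427,  0.6020097 , -0.77752093]]), 't': array([-0.49508521,  0.2031881 ,  0.90191963])}
wrist {'K': array([[352.46979952,   0.        , 324.25707915],
       [  0.        , 352.46979952, 236.3874655 ],
       [  0.        ,   0.        ,   1.        ]]), 'mount': array([[ 9.99999854e-01,  2.57841996e-04, -4.75314060e-04,
        -5.01317147e-04],
       [-1.28672691e-04,  9.67212227e-01,  2.53969469e-01,
        -7.04996055e-02],
       [
[... 251 characters left out ...]
9751e-03,
        7.94251012e+01, -1.20368809e+01]), 'qd': array([ 0.01636968, -0.03410201, -0.12583894, -0.06155937,  0.03362398,
        0.11566642]), 'joint_torque': array([-7.84633175e-04, -3.86502993e+01, -3.22960353e+01,  7.02674361e-02,
        3.39554599e-02, -4.38944505e-05]), 'eef_pos': array([ 0.1482049 , -0.55500972,  0.22175495]), 'orientation': array([[ 2.57849308e-01, -9.66185136e-01, -1.30397791e-04],
       [-9.66183769e-01, -2.57849167e-01,  1.65270754e-03],
       [-1.63044442e-03, -3.00161267e-04, -9.99998626e-01]]), 'ft_force': array([-0.21284957,  0.45141734, -0.11062384]), 'wrist_torque': array([-0.04281944, -0.00103676,  0.05482856]), 'finger_gap': 0.9975800436283903}
```

View pics/scene0.png

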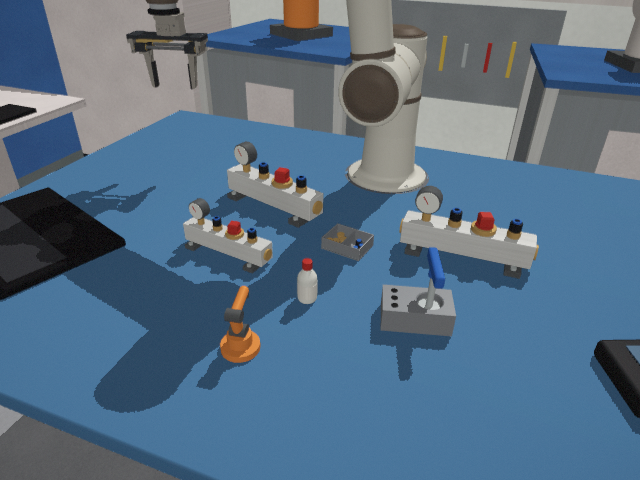

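View pics/side0.png

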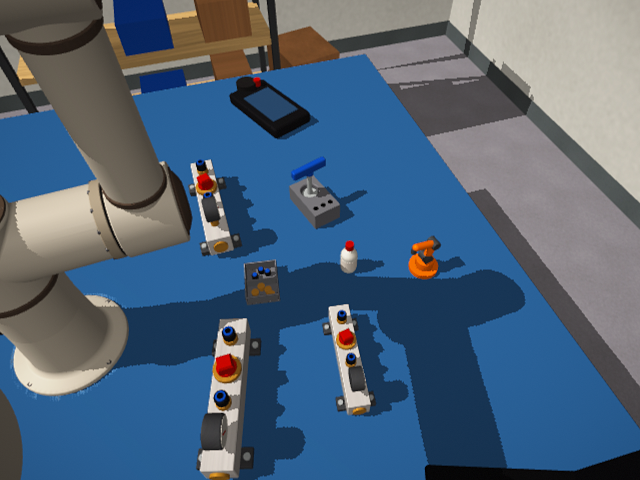

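View pics/wrist0.png

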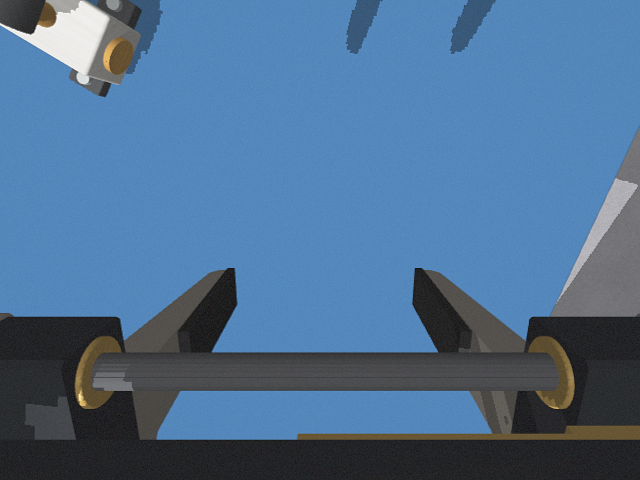

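```bash
python3 - <<'E'
import cv2
s=cv2.imread("pics/scene0.png"); 
a=cv2.resize(s[130:280,170:350],None,fx=4.4,fy=4,interpolation=2); cv2.imwrite("pics/c1.png",a)
b=cv2.resize(s[180:340,365:545],None,fx=4,fy=3.75,interpolation=2)
b=cv2.resize(s[180:330,365:545],None,fx=4,fy=4,interpolation=2);cv2.imwrite("pics/c2.png",b)
s=cv2.imread("pics/side0.png")
b=cv2.resize(s[295:480,190:410],None,fx=3.2,fy=3.2,interpolation=2);cv2.imwrite("pics/c3.png",b)
b=cv2.resize(s[145:265,180:360],None,fx=4,fy=4,interpolation=2);cv2.imwrite("pics/c4.png",b)
E
```

```text
(no output)
```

View pics/c1.png

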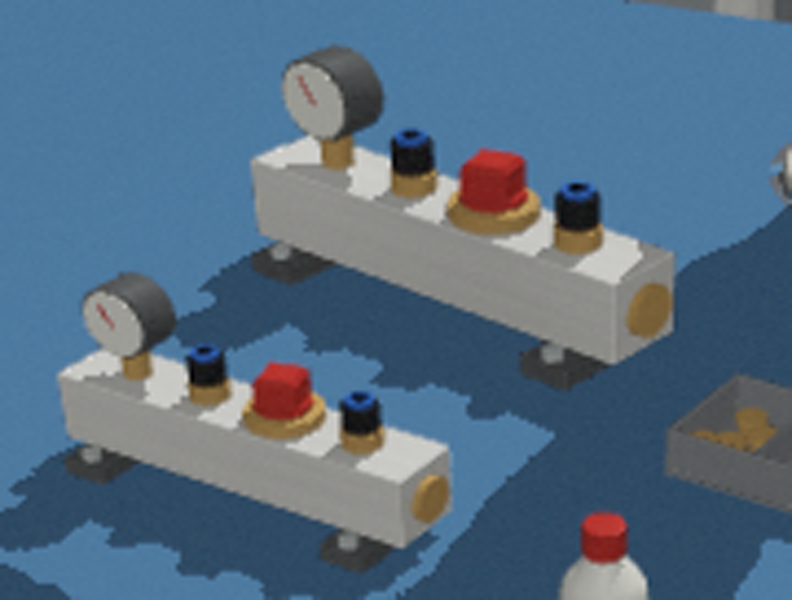

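View pics/c2.png

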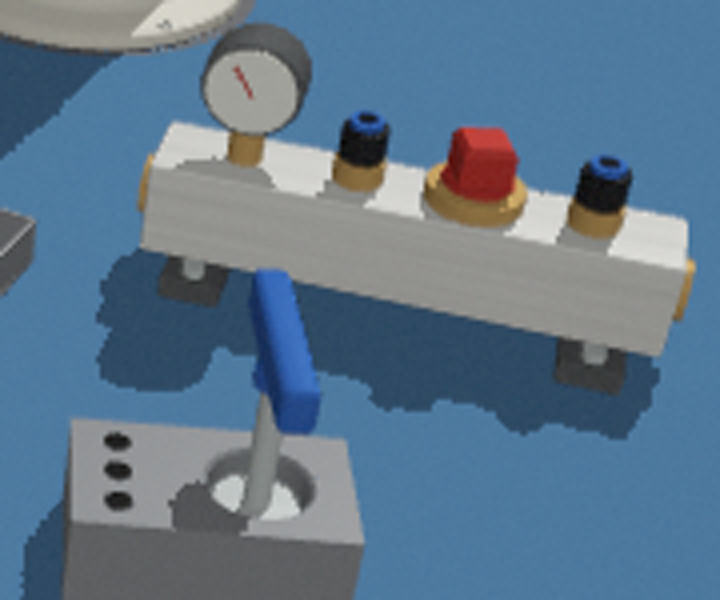

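View pics/c3.png

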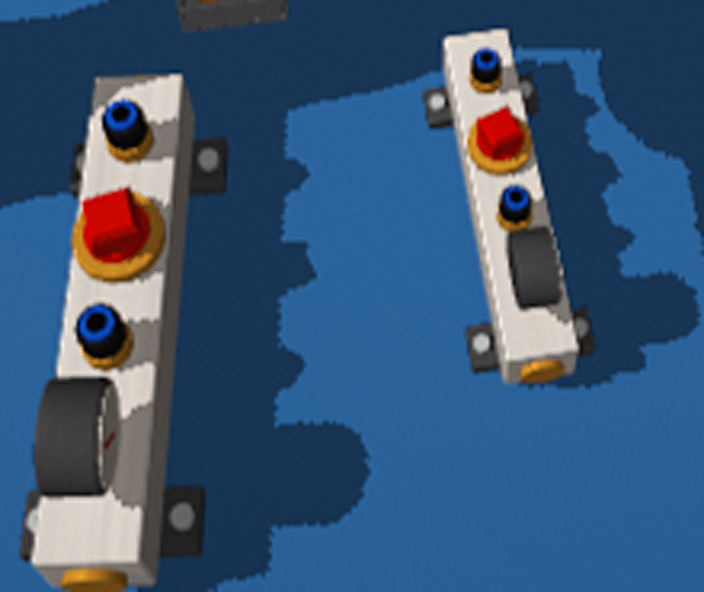

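View pics/c4.png

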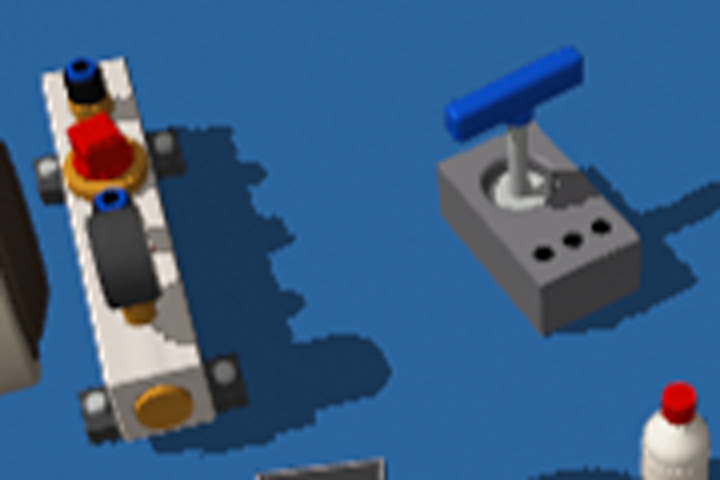

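```bash
cat > h.py <<'E'
import numpy as np,cv2,pickle
def P(im):
    return im["K"]@np.c_[im["R"],im["t"]]
def tri(p,q,d):
    X=cv2.triangulatePoints(P(d["scene"][1]),P(d["side"][1]),np.array(p,float).reshape(2,1),np.array(q,float).reshape(2,1))[:,0]
    return X[:3]/X[3]
def ray(im,px,z):
    K,R,t=im["K"],im["R"],im["t"]; c=-R.T@t; v=R.T@np.linalg.inv(K)@[px[0],px[1],1]; return c+v*(z-c[2])/v[2]
E
python3 - <<'E'
from h import *
np.set_printoptions(precision=4,suppress=True)
d=pickle.load(open("d0.pkl","rb"))
for n,a,b,c,e in[("A",(263.6,164.2),(222.2,395),(301.4,177.5),(229,330)),("B",(216.6,218.2),(351.6,355.3),(251.8,229.5),(342.2,312.8)),("C",(457,209.5),(207.5,195),(517.5,221.2),(201,162))]:
    p=tri(a,b,d);q=tri(c,e,d);print(n,p,q,np.linalg.norm(p-q),np.degrees(np.arctan2(*(q-p)[1::-1])))
# key handle ends: scene and side
s=lambda x,y:(365+x/4,180+y/4); t=lambda x,y:(180+x/4,145+y/4)
print("hole scene",ray(d["scene"][1],s(262,481),.045),"side",ray(d["side"][1],t(516,185),.045))
print("holder corners scene",[ray(d["scene"][1],s(*k),.045)[:2] for k in((70,420),(347,440),(363,545),(66,524))])
print("side",[ray(d["side"][1],t(*k),.045)[:2] for k in((439,165),(536,125),(639,238),(542,285))])
print(tri(s(270,272),t(456,130),d),tri(s(300,420),t(572,62),d))
E
```

```text
A [ 0.2756 -0.2367  0.0991] [ 0.3075 -0.1252  0.0995] 0.11598457032238287 74.0198619474541
B [ 0.5031 -0.2278  0.0756] [ 0.5152 -0.1418  0.0756] 0.08682299306960727 81.98190241882106
C [0.3223 0.2229 0.0998] [0.3242 0.3394 0.0997] 0.1165287154659996 89.06332952556798
hole scene [0.5582 0.2217 0.045 ] side [0.5566 0.2143 0.045 ]
holder corners scene [array([0.5484, 0.1347]), array([0.5159, 0.2512]), array([0.5834, 0.2678]), array([0.6168, 0.1516])]
side [array([0.5168, 0.2456]), array([0.5836, 0.261 ]), array([0.613 , 0.1494]), array([0.5477, 0.1317])]
[0.5165 0.2033 0.118 ] [0.6    0.2355 0.1123]
```

The three manifolds in the scene image are A (275,190), B (228,240) and C (468,238). Their fitting spacings are 116, 87 and 117 mm. Only B matches 88 mm with its tops at 77 mm, so the job is on B. The red plug is about (0.509, -0.185) and the key about (0.558, 0.219). Next I move above B's plug for a closer look.

Emit:
{"method": "step_arm", "body": {"moves": [{"dx":-26,"dy":-44,"grip":1},{"dx":-26,"dy":-44},{"dx":-26,"dy":-44},{"dx":-26,"dy":-44},{"dx":-26,"dy":-44},{"dx":-26,"dy":-44},{"dx":-26,"dy":-44},{"dx":-26,"dy":-44},{"dx":-26,"dy":-44},{"dx":-26,"dy":-44}]}}

```text
validation failed for argument at $.mo...
```

```bash
cat > snap.py <<'E'
import sys,pickle,cv2
from rig import robot,get_image
n,cam=sys.argv[1],sys.argv[2]
o=robot.get_obs(); im=get_image(cam)
cv2.imwrite(f"pics/{n}.png",im["color"]); pickle.dump((o,im),open(n+".pkl","wb"))
print(o["time"],o["eef_pos"],o["qpos"].round(1),o["ft_force"].round(2),o["wrist_torque"].round(3),o["finger_gap"])
print(o["orientation"].round(4))
E
python3 snap.py w1 wrist
```

```text
0.15 [ 0.1482261  -0.55509684  0.22184705] [-87.1   9.1  91.6   0.   79.4 -12. ] [-0.4  -0.09  0.66] [-0.008 -0.062  0.034] 1.0011370635020502
[[ 2.579e-01 -9.662e-01 -1.000e-04]
 [-9.662e-01 -2.579e-01  1.400e-03]
 [-1.400e-03 -3.000e-04 -1.000e+00]]
```

View pics/w1.png

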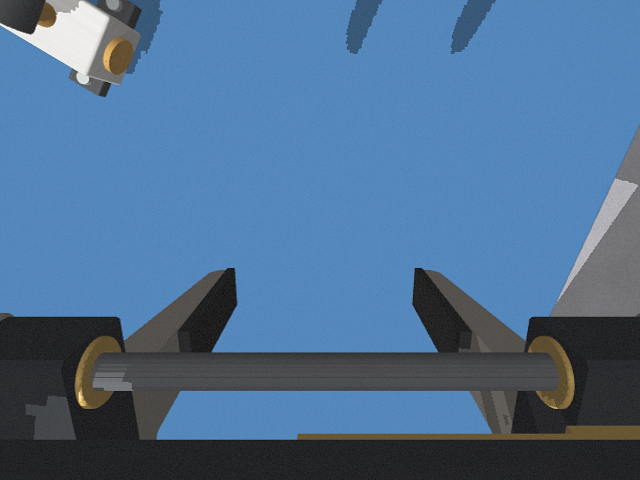

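The call was refused, so the arm hasn't moved and the picture is the same as before. I'll retry with every key given.

Emit:
{"method": "step_arm", "body": {"moves": [{"dx":-26,"dy":-44,"dz":0,"rx":0,"ry":0,"rz":0,"grip":1},{"dx":-26,"dy":-44,"dz":0,"rx":0,"ry":0,"rz":0,"grip":1},{"dx":-26,"dy":-44,"dz":0,"rx":0,"ry":0,"rz":0,"grip":1},{"dx":-26,"dy":-44,"dz":0,"rx":0,"ry":0,"rz":0,"grip":1},{"dx":-26,"dy":-44,"dz":0,"rx":0,"ry":0,"rz":0,"grip":1}], "newtons": 50}}

```text
time: 0.82
eef_pos: [0.33, -0.3696, 0.221]
orientation: [[0.251, -0.968, 0.0], [-0.968, -0.251, 0.002], [-0.002, -0.0, -1.0]]
ft_force: [-0.3, -1.4, 0.3]
finger_gap: 1.0
```

Emit:
{"method": "step_arm", "body": {"moves": [{"dx":-27,"dy":-44},{"dx":-27,"dy":-44},{"dx":-27,"dy":-44},{"dx":-27,"dy":-44},{"dx":-27,"dy":-44},{"dx":0}], "newtons": 50}}

```text
validation failed for argument at $.mo...
```

```bash
python3 snap.py w2 wrist
```

```text
0.825 [ 0.32996176 -0.36963376  0.22104342] [-6.23e+01 -2.80e+00  1.04e+02  1.00e-01  7.88e+01  1.32e+01] [-0.26 -1.42  0.29] [ 0.033  0.02  -0.002] 0.9995517927126927
[[ 2.511e-01 -9.680e-01  0.000e+00]
 [-9.680e-01 -2.511e-01  1.800e-03]
 [-1.800e-03 -5.000e-04 -1.000e+00]]
```

View pics/w2.png

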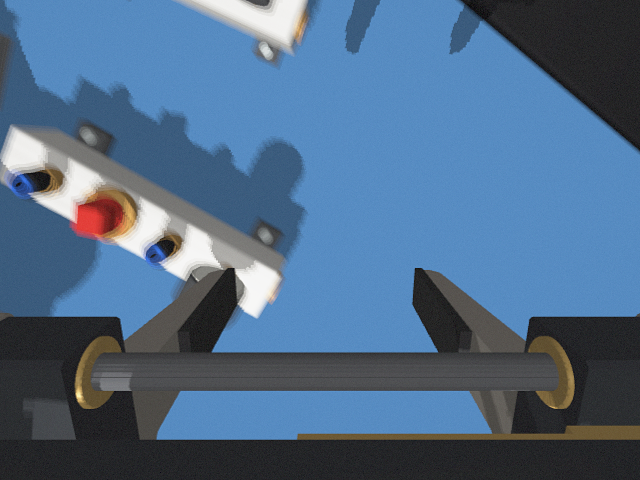

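Every row has to carry all the keys. The partial picture shows manifold B at the left, with its red plug at (100,218).

Emit:
{"method": "step_arm", "body": {"moves": [{"dx":-27,"dy":-44,"dz":0,"rx":0,"ry":0,"rz":0,"grip":1},{"dx":-27,"dy":-44,"dz":0,"rx":0,"ry":0,"rz":0,"grip":1},{"dx":-27,"dy":-44,"dz":0,"rx":0,"ry":0,"rz":0,"grip":1},{"dx":-27,"dy":-44,"dz":0,"rx":0,"ry":0,"rz":0,"grip":1},{"dx":-27,"dy":-44,"dz":0,"rx":0,"ry":0,"rz":0,"grip":1},{"dx":0,"dy":0,"dz":0,"rx":0,"ry":0,"rz":0,"grip":1},{"dx":0,"dy":0,"dz":0,"rx":0,"ry":0,"rz":0,"grip":1}], "newtons": 50}}

```text
time: 1.75
eef_pos: [0.5166, -0.1723, 0.2215]
orientation: [[0.257, -0.966, 0.002], [-0.966, -0.257, 0.004], [-0.004, -0.003, -1.0]]
ft_force: [0.3, 0.2, 0.8]
finger_gap: 0.997
```

```bash
python3 snap.py w3 wrist
```

```text
1.75 [ 0.51658637 -0.17232505  0.22153887] [-31.3   4.6  96.5   0.3  78.9  43.7] [0.27 0.17 0.82] [ 0.054 -0.009 -0.023] 0.9973901568624326
[[ 0.2572 -0.9663  0.0018]
 [-0.9663 -0.2572  0.0044]
 [-0.0038 -0.0029 -1.    ]]
```

View pics/w3.png

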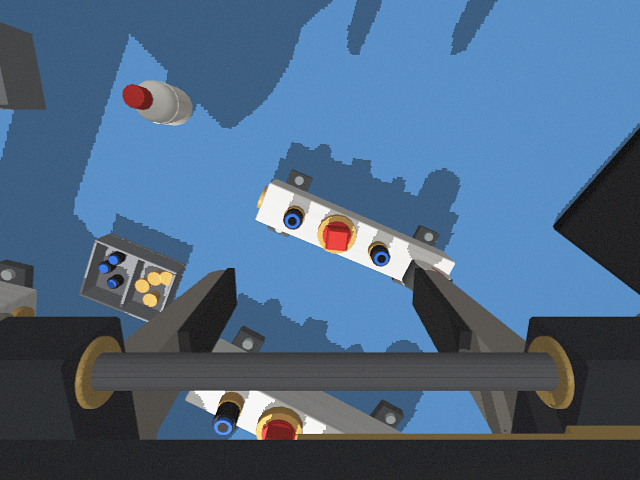

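```bash
python3 - <<'E'
import cv2
s=cv2.imread("pics/w3.png")
cv2.imwrite("pics/w3c.png",cv2.resize(s[205:265,280:400],None,fx=6.5,fy=6.5,interpolation=2))
E
```

```text
(no output)
```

View pics/w3c.png

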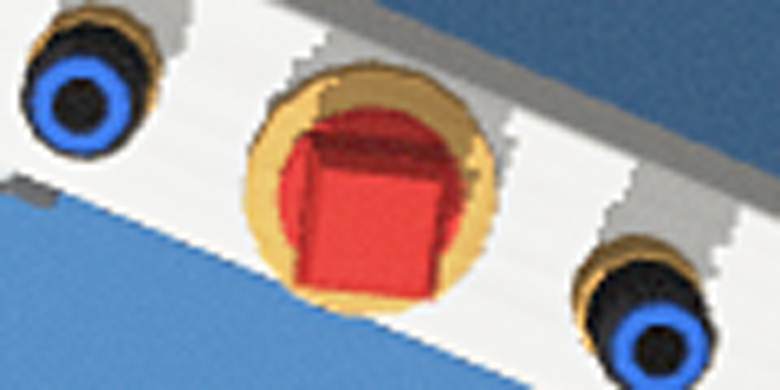

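```bash
cat >> h.py <<'E'
def wray(o,im,px,z):
    M=np.eye(4);M[:3,:3]=o["orientation"];M[:3,3]=o["eef_pos"];T=M@im["mount"]
    c=T[:3,3];v=T[:3,:3]@np.linalg.inv(im["K"])@[px[0],px[1],1]; return (c+v*(z-c[2])/v[2])
E
python3 - <<'E'
from h import *
o,im=pickle.load(open("w3.pkl","rb"))
f=lambda x,y:(280+x/6.5,205+y/6.5)
a=wray(o,im,f(80,104),.077);b=wray(o,im,f(659,350),.077)
print(a,b,np.linalg.norm(a-b),(a+b)/2,np.degrees(np.arctan2(*(a-b)[1::-1])))
print([wray(o,im,f(*p),.058) for p in((372,188),)])
cs=[wray(o,im,f(*p),.078)[:2] for p in((313,165),(442,180),(435,298),(300,287))]
print(np.mean(cs,0),[ (np.linalg.norm(cs[i]-cs[i-1]),np.degrees(np.arctan2(*(cs[i]-cs[i-1])[::-1]))) for i in range(4)])
E
```

```text
[ 0.51341289 -0.14254438  0.077     ] [ 0.50011471 -0.22941879  0.077     ] 0.08788631663289719 [ 0.5067638  -0.18598158  0.077     ] 81.29707942377627
[array([ 0.5078495, -0.1860997,  0.058    ])]
[ 0.50639707 -0.18592487] [(np.float64(0.01753798514981701), np.float64(9.15812894899529)), (np.float64(0.01784356567069485), np.float64(-81.84449358761266)), (np.float64(0.016935701629835487), np.float64(-167.412903632039)), (np.float64(0.018856497665047215), np.float64(100.1316358339957))]
```

Emit:
{"method": "step_arm", "body": {"moves": [{"dx":10,"dy":10,"dz":40,"rx":0,"ry":0,"rz":0,"grip":1},{"dx":0,"dy":0,"dz":40,"rx":0,"ry":0,"rz":0,"grip":1},{"dx":0,"dy":0,"dz":0,"rx":0,"ry":0,"rz":0,"grip":1},{"dx":0,"dy":0,"dz":0,"rx":0,"ry":0,"rz":0,"grip":1}], "newtons": 50}}

```text
time: 2.3
eef_pos: [0.5081, -0.1899, 0.1425]
orientation: [[0.25, -0.968, 0.005], [-0.968, -0.25, 0.002], [-0.0, -0.005, -1.0]]
ft_force: [0.7, -0.5, 0.8]
finger_gap: 1.002
```

```bash
python3 snap.py w4 wrist; python3 - <<'E'
import cv2
s=cv2.imread("pics/w4.png")
cv2.imwrite("pics/w4c.png",cv2.resize(s[200:320,240:400],None,fx=5,fy=5,interpolation=2))
E
```

```text
2.3 [ 0.50810854 -0.1898988   0.14253085] [-33.4   8.4 101.7   0.3  69.7  42. ] [ 0.68 -0.5   0.81] [0.031 0.059 0.033] 1.0018459701343767
[[ 2.500e-01 -9.682e-01  5.200e-03]
 [-9.682e-01 -2.500e-01  1.600e-03]
 [-2.000e-04 -5.500e-03 -1.000e+00]]
```

View pics/w4c.png

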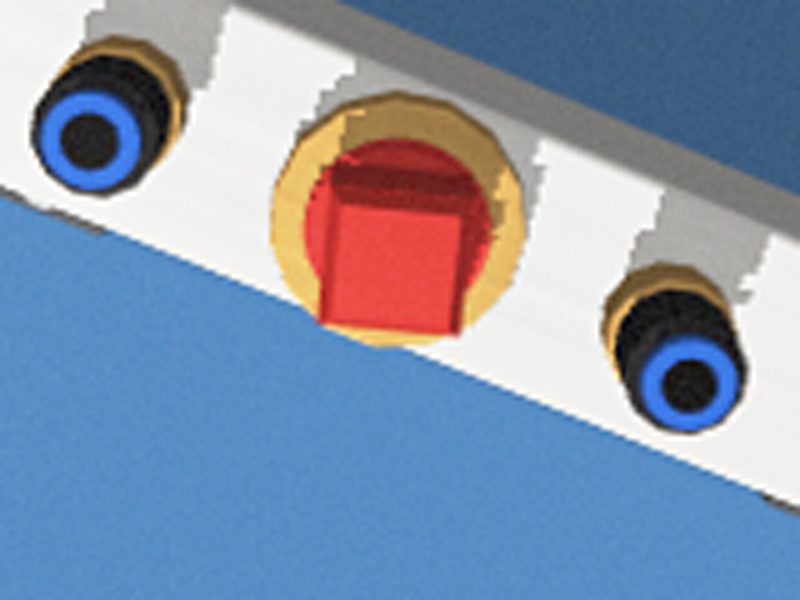

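```bash
python3 - <<'E'
from h import *
o,im=pickle.load(open("w4.pkl","rb"))
f=lambda x,y:(240+x/5,200+y/5)
a=wray(o,im,f(90,142),.077);b=wray(o,im,f(690,385),.077)
print(a,b,np.linalg.norm(a-b),(a+b)/2,np.degrees(np.arctan2(*(a-b)[1::-1])))
c=np.array([.507,-.186]);S=20000
W=[(c[0]+u/S-.02,c[1]+v/S-.02) for u,v in((0,0),(800,0),(800,800),(0,800))]
M=np.eye(4);M[:3,:3]=o["orientation"];M[:3,3]=o["eef_pos"];T=np.linalg.inv(M@im["mount"])
px=[]
for w in W:
    p=im["K"]@(T[:3,:3]@[*w,.078]+T[:3,3]);px.append(p[:2]/p[2])
H=cv2.getPerspectiveTransform(np.float32(px),np.float32([(0,0),(800,0),(800,800),(0,800)]))
w=cv2.warpPerspective(im["color"],H,(800,800),flags=cv2.INTER_CUBIC)
hsv=cv2.cvtColor(w,cv2.COLOR_BGR2HSV);cv2.imwrite("pics/w4w.png",cv2.resize(w,(580,580)))
r=w[...,2].astype(int);g=w[...,1].astype(int)
for th in(205,215,222):
    m=((r>th)&(g<100)).astype(np.uint8); m=cv2.morphologyEx(m,cv2.MORPH_OPEN,np.ones((25,25)))
    n,l,st,ce=cv2.connectedComponentsWithStats(m);k=1+st[1:,4].argmax();pts=cv2.findNonZero((l==k).astype(np.uint8))
    R=cv2.minAreaRect(pts);print(th,np.array(R[0])/S-.02+c,np.array(R[1])/S,R[2])
E
```

```text
[ 0.51306286 -0.14260963  0.077     ] [ 0.50012023 -0.22945394  0.077     ] 0.08780345531743439 [ 0.50659155 -0.18603178  0.077     ] 81.5234495007077
205 [ 0.5063786  -0.18552874] [0.01675085 0.0164685 ] 8.32564926147461
215 [ 0.50634958 -0.18561377] [0.01667842 0.01610061] 8.25943660736084
222 [ 0.50659342 -0.18562523] [0.01603344 0.01582247] 8.365886688232422
```

View pics/w4w.png

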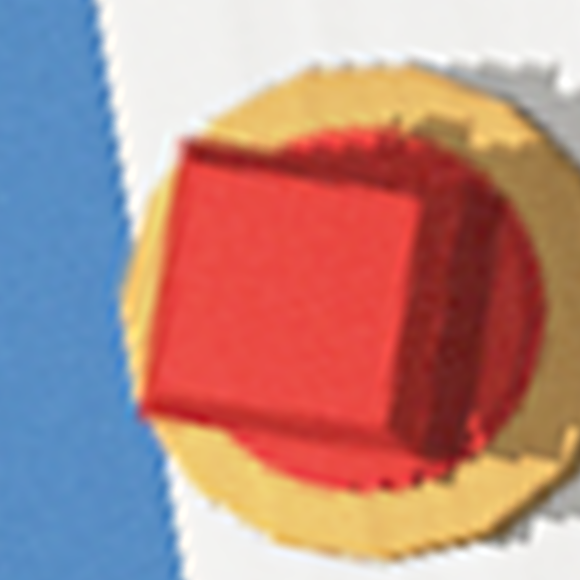

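Plug: the wrist image gives its top at (0.5066, -0.1858), with the square at 8.3° mod 90. Now I go above the key.

Emit:
{"method": "step_arm", "body": {"moves": [{"dx":0,"dy":0,"dz":-50,"rx":0,"ry":0,"rz":0,"grip":1},{"dx":-42,"dy":-16,"dz":-30,"rx":0,"ry":0,"rz":-1,"grip":1},{"dx":-42,"dy":-16,"dz":0,"rx":0,"ry":0,"rz":-1,"grip":1},{"dx":-42,"dy":-16,"dz":0,"rx":0,"ry":0,"rz":-1,"grip":1},{"dx":-42,"dy":-16,"dz":0,"rx":0,"ry":0,"rz":-1,"grip":1},{"dx":-42,"dy":-16,"dz":0,"rx":0,"ry":0,"rz":-1,"grip":1},{"dx":-42,"dy":-16,"dz":0,"rx":0,"ry":0,"rz":-1,"grip":1},{"dx":-42,"dy":-16,"dz":0,"rx":0,"ry":0,"rz":0,"grip":1},{"dx":-42,"dy":-16,"dz":0,"rx":0,"ry":0,"rz":0,"grip":1},{"dx":-42,"dy":-16,"dz":0,"rx":0,"ry":0,"rz":0,"grip":1}], "newtons": 50}}

```text
time: 3.6
eef_pos: [0.5357, 0.221, 0.247]
orientation: [[0.346, -0.937, 0.04], [-0.938, -0.346, -0.004], [0.018, -0.036, -0.999]]
ft_force: [0.4, -0.7, 0.0]
finger_gap: 0.999
```

Emit:
{"method": "step_arm", "body": {"moves": [{"dx":0,"dy":0,"dz":0,"rx":0,"ry":0,"rz":0,"grip":1},{"dx":0,"dy":0,"dz":0,"rx":0,"ry":0,"rz":0,"grip":1}], "newtons": 50}}

```text
time: 3.85
eef_pos: [0.5364, 0.2232, 0.2503]
orientation: [[0.35, -0.936, 0.045], [-0.937, -0.351, -0.003], [0.019, -0.041, -0.999]]
ft_force: [-0.2, 0.2, -0.1]
finger_gap: 0.996
```

```bash
python3 snap.py w5 wrist
```

```text
3.85 [0.53640361 0.22315975 0.25031903] [11.1  7.1 90.6 -0.7 79.8 80.7] [-0.21  0.21 -0.07] [0.027 0.057 0.03 ] 0.9955561157439629
[[ 0.35   -0.9357  0.0449]
 [-0.9365 -0.3505 -0.0034]
 [ 0.019  -0.0409 -0.999 ]]
```

View pics/w5.png

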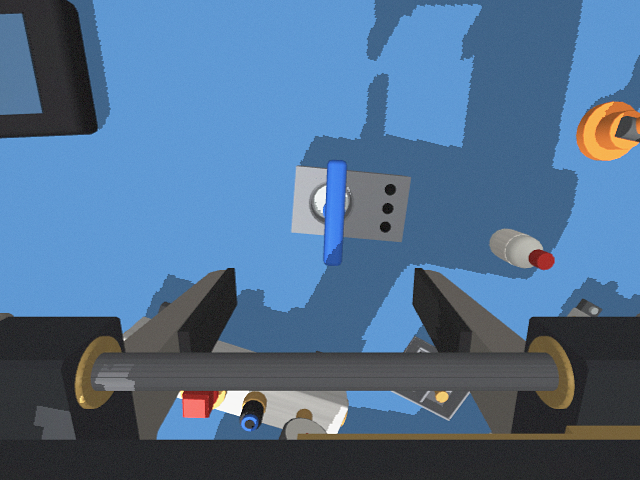

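```bash
cat >> h.py <<'E'
def warp(o,im,c,z,half=.06,N=600):
    S=N/(2*half);M=np.eye(4);M[:3,:3]=o["orientation"];M[:3,3]=o["eef_pos"];T=np.linalg.inv(M@im["mount"]);px=[]
    q=[(0,0),(N,0),(N,N),(0,N)]
    for u,v in q:
        p=im["K"]@(T[:3,:3]@[c[0]+u/S-half,c[1]+v/S-half,z]+T[:3,3]);px.append(p[:2]/p[2])
    return cv2.warpPerspective(im["color"],cv2.getPerspectiveTransform(np.float32(px),np.float32(q)),(N,N),flags=cv2.INTER_CUBIC),S
from scipy.spatial.transform import Rotation as Ro
def goto(o,pos,yaw):
    "tool-frame shift mm, rotvec deg, for target TCP pos and tool-x yaw, pointing down"
    R=o["orientation"];y=np.radians(yaw)
    T=np.c_[[np.cos(y),np.sin(y),0],[np.sin(y),-np.cos(y),0],[0,0,-1]]
    print("shift",(R.T@(np.array(pos)-o["eef_pos"])*1e3).round(1),"rot",np.degrees(Ro.from_matrix(R.T@T).as_rotvec()).round(2))
E
python3 - <<'E'
from h import *
o,im=pickle.load(open("w5.pkl","rb"))
c=np.array([.558,.219])
w,S=warp(o,im,c,.126);cv2.imwrite("pics/w5w.png",w)
b=w[...,0].astype(int);r=w[...,2].astype(int);g=w[...,1].astype(int)
for th in(150,180,200):
    m=((b>th)&(r<70)&(g<120)).astype(np.uint8);m=cv2.morphologyEx(m,cv2.MORPH_OPEN,np.ones((15,15)))
    n,l,st,ce=cv2.connectedComponentsWithStats(m);k=1+st[1:,4].argmax();pts=cv2.findNonZero((l==k).astype(np.uint8))
    R=cv2.minAreaRect(pts);print(th,np.array(R[0])/S-.06+c,np.array(R[1])/S,R[2])
E
```

```text
150 [0.5251 0.2076] [0.0096 0.0166] 90.0Traceback (most recent call last):
  File "<stdin>", line 8, in <module>
ValueError: attempt to get argmax of an empty sequence
```

View pics/w5w.png

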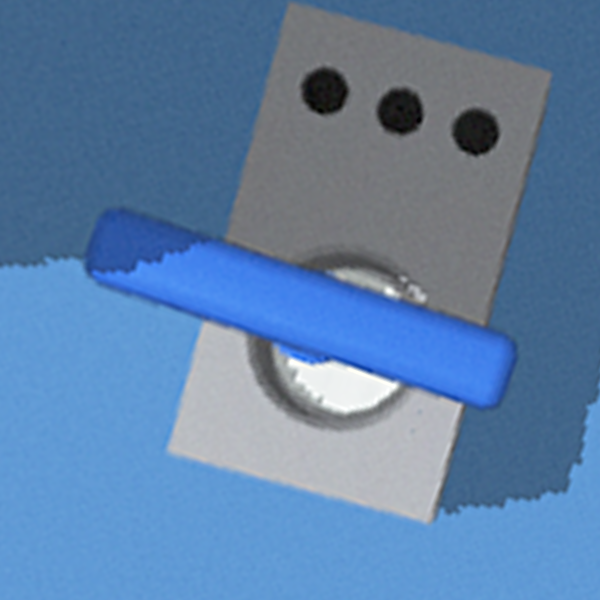

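```bash
python3 - <<'E'
from h import *
o,im=pickle.load(open("w5.pkl","rb"))
goto(o,[.558,.2198,.165],-72)
E
```

```text
shift [  9.1 -15.5  86.2] rot [-2.37 -1.04  2.51]
```

Emit:
{"method": "step_arm", "body": {"moves": [{"dx":0,"dy":0,"dz":0,"rx":-2.4,"ry":-1,"rz":2.5,"grip":1},{"dx":6,"dy":-9,"dz":40,"rx":0,"ry":0,"rz":0,"grip":1},{"dx":5,"dy":-9,"dz":40,"rx":0,"ry":0,"rz":0,"grip":1},{"dx":0,"dy":0,"dz":0,"rx":0,"ry":0,"rz":0,"grip":1},{"dx":0,"dy":0,"dz":0,"rx":0,"ry":0,"rz":0,"grip":1}], "newtons": 50}}

```text
time: 4.53
eef_pos: [0.5606, 0.212, 0.174]
orientation: [[0.3, -0.954, 0.005], [-0.954, -0.3, -0.0], [0.002, -0.005, -1.0]]
ft_force: [-0.4, -0.0, 0.9]
finger_gap: 1.0
```

```bash
python3 snap.py w6 wrist;python3 - <<'E'
from h import *
o,im=pickle.load(open("w6.pkl","rb"))
goto(o,[.558,.2198,.165],-72)
w,S=warp(o,im,(.558,.219),.126);cv2.imwrite("pics/w6w.png",np.hstack([w,])[:590])
E
```

```text
4.525 [0.56058391 0.21199634 0.17396316] [ 9.2 14.6 90.7 -0.1 74.4 81.8] [-0.36 -0.03  0.95] [-0.005  0.003 -0.045] 1.0003876198047996
[[ 0.2995 -0.9541  0.0055]
 [-0.9541 -0.2996 -0.    ]
 [ 0.0017 -0.0052 -1.    ]]
shift [-8.2  0.2  8.9] rot [-0.3  -0.1  -0.57]
```

View pics/w6.png

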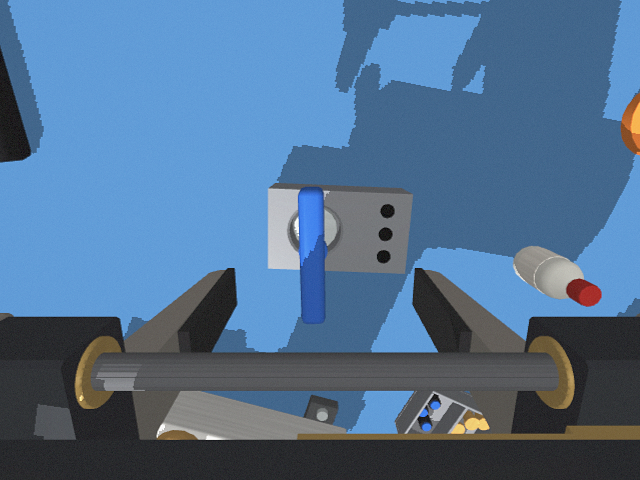

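View pics/w6w.png

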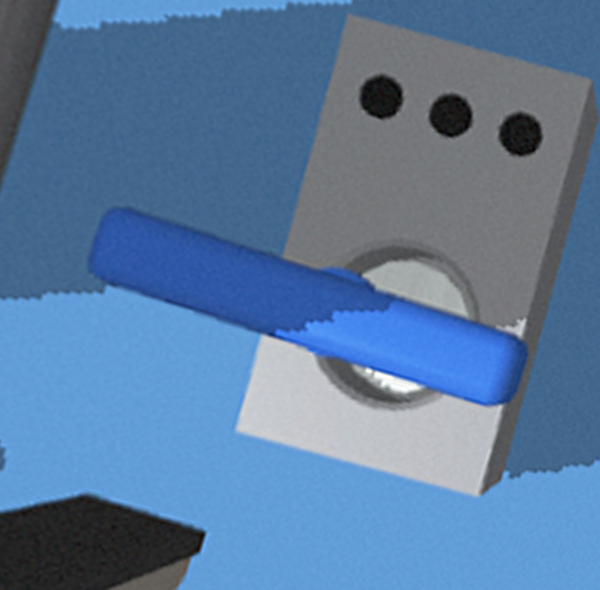

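```bash
python3 - <<'E'
from h import *
o,im=pickle.load(open("w6.pkl","rb"))
goto(o,[.559,.2200,.104],-72.2)
E
```

```text
shift [-8.2 -0.5 70. ] rot [-0.3  -0.1  -0.37]
```

Emit:
{"method": "step_arm", "body": {"moves": [{"dx":-8,"dy":0,"dz":10,"rx":-0.3,"ry":0,"rz":-0.4,"grip":1},{"dx":0,"dy":0,"dz":20,"rx":0,"ry":0,"rz":0,"grip":1},{"dx":0,"dy":0,"dz":0,"rx":0,"ry":0,"rz":0,"grip":1}], "newtons": 50}}

```text
time: 4.95
eef_pos: [0.5587, 0.2207, 0.1446]
orientation: [[0.307, -0.952, 0.004], [-0.952, -0.307, -0.001], [0.002, -0.003, -1.0]]
ft_force: [-0.6, 0.8, 0.2]
finger_gap: 0.999
```

```bash
python3 - <<'E'
from h import *
from rig import robot
goto(robot.get_obs(),[.559,.2200,.104],-72.2)
E
```

```text
shift [ 0.7  0.  40.6] rot [-0.19 -0.13  0.1 ]
```

Emit:
{"method": "step_arm", "body": {"moves": [{"dx":0.7,"dy":0,"dz":20,"rx":-0.2,"ry":-0.1,"rz":0,"grip":1},{"dx":0,"dy":0,"dz":20,"rx":0,"ry":0,"rz":0,"grip":1},{"dx":0,"dy":0,"dz":0,"rx":0,"ry":0,"rz":0,"grip":1},{"dx":0,"dy":0,"dz":0,"rx":0,"ry":0,"rz":0,"grip":-1},{"dx":0,"dy":0,"dz":0,"rx":0,"ry":0,"rz":0,"grip":-1},{"dx":0,"dy":0,"dz":0,"rx":0,"ry":0,"rz":0,"grip":-1},{"dx":0,"dy":0,"dz":0,"rx":0,"ry":0,"rz":0,"grip":-1},{"dx":0,"dy":0,"dz":0,"rx":0,"ry":0,"rz":0,"grip":-1}], "newtons": 50}}

```text
time: 5.95
eef_pos: [0.5599, 0.2201, 0.1033]
orientation: [[0.308, -0.952, 0.002], [-0.952, -0.308, -0.0], [0.001, -0.002, -1.0]]
ft_force: [0.3, 0.7, 0.2]
finger_gap: 0.48
```

```bash
python3 snap.py w7 wrist
```

```text
5.95 [0.55988988 0.22010025 0.10333744] [10.  19.5 93.2 -0.  67.2 82.1] [0.26 0.68 0.18] [-0.031  0.02  -0.043] 0.4799781006246862
[[ 3.076e-01 -9.515e-01  1.900e-03]
 [-9.515e-01 -3.076e-01 -1.000e-04]
 [ 7.000e-04 -1.800e-03 -1.000e+00]]
```

View pics/w7.png

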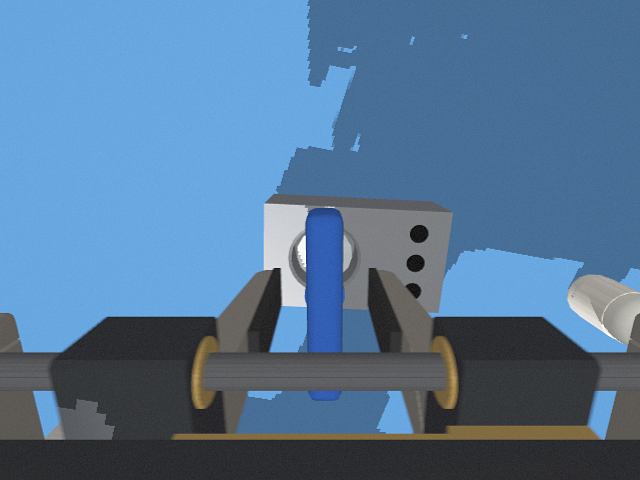

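The fingers straddle the blue bar (columns 306-343), about mid-length. I keep closing.

Emit:
{"method": "step_arm", "body": {"moves": [{"dx":0,"dy":0,"dz":0,"rx":0,"ry":0,"rz":0,"grip":-1},{"dx":0,"dy":0,"dz":0,"rx":0,"ry":0,"rz":0,"grip":-1},{"dx":0,"dy":0,"dz":0,"rx":0,"ry":0,"rz":0,"grip":-1},{"dx":0,"dy":0,"dz":0,"rx":0,"ry":0,"rz":0,"grip":-1},{"dx":0,"dy":0,"dz":0,"rx":0,"ry":0,"rz":0,"grip":-1}], "newtons": 55}}

```text
time: 6.62
eef_pos: [0.56, 0.2201, 0.1034]
orientation: [[0.308, -0.952, 0.002], [-0.952, -0.308, -0.0], [0.001, -0.002, -1.0]]
ft_force: [0.5, 0.4, 0.4]
finger_gap: 0.172
```

```bash
python3 snap.py w8 wrist; python3 - <<'E'
import cv2
s=cv2.imread("pics/w8.png")
cv2.imwrite("pics/w8c.png",cv2.resize(s[190:410,230:420],None,fx=2.7,fy=2.7,interpolation=2))
E
```

```text
6.625 [0.55995949 0.22012027 0.10344131] [10.  19.5 93.2 -0.  67.2 82.1] [0.48 0.35 0.37] [-0.003  0.005 -0.004] 0.1717745834490924
[[ 3.076e-01 -9.515e-01  2.100e-03]
 [-9.515e-01 -3.076e-01 -1.000e-04]
 [ 7.000e-04 -2.000e-03 -1.000e+00]]
```

View pics/w8c.png

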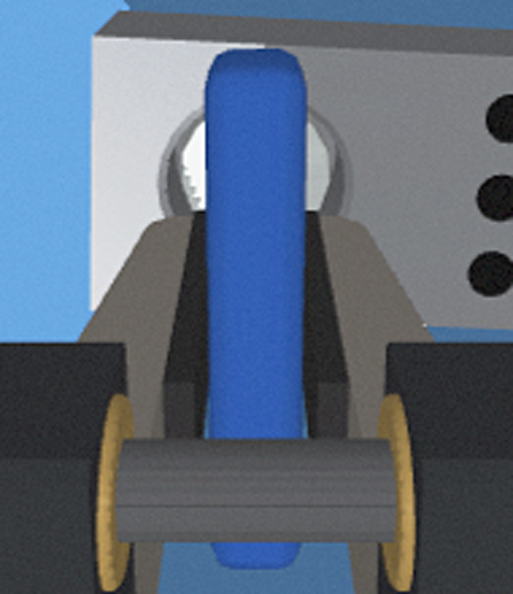

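```bash
python3 - <<'E'
from h import *
o,im=pickle.load(open("w8.pkl","rb"))
T=im["mount"]
def ty(row,z,col=324):
    c=T[:3,3];v=T[:3,:3]@np.linalg.inv(im["K"])@[col,row,1];return (c+v*(z-c[2])/v[2])[:2]*1e3
print(ty(215.9,-.021),ty(208.5,.0),ty(400.4,-.021),ty(400.4,-.017))
# columns
s=im["color"]
from h import wray
# hole ellipse in crop: x 160..352, y ~ 95..?
print(wray(o,im,(230+256/2.7,190+175/2.7),.045))
E
```

```text
[ -0.72150711 -42.19603011] [ -0.74659783 -41.46920862] [-0.72671747 46.13877996] [-0.73168413 49.45548284]
[0.56023518 0.22046603 0.045     ]
```

Emit:
{"method": "step_arm", "body": {"moves": [{"dx":0,"dy":0,"dz":-15,"rx":0,"ry":0,"rz":0,"grip":-1},{"dx":0,"dy":0,"dz":-30,"rx":0,"ry":0,"rz":0,"grip":-1},{"dx":0,"dy":0,"dz":-35,"rx":0,"ry":0,"rz":0,"grip":-1},{"dx":0,"dy":0,"dz":-35,"rx":0,"ry":0,"rz":0,"grip":-1},{"dx":0,"dy":0,"dz":0,"rx":0,"ry":0,"rz":0,"grip":-1}], "newtons": 55}}

```text
time: 7.3
eef_pos: [0.559, 0.22, 0.2236]
orientation: [[0.308, -0.951, 0.001], [-0.951, -0.308, -0.0], [0.001, -0.001, -1.0]]
ft_force: [0.2, -0.3, -1.9]
finger_gap: 0.173
```

```bash
python3 - <<'E'
from h import *
from rig import robot
o=robot.get_obs();print(o["eef_pos"],o["ft_force"].round(2),o["wrist_torque"].round(3),o["finger_gap"])
goto(o,[.5088,-.1861,.21],-81.7)
E
```

```text
[0.55900945 0.22003362 0.2236079 ] [ 0.24 -0.33 -1.92] [ 0.018 -0.044 -0.023] 0.1733390779449188
shift [371.  172.7  13.6] rot [-0.05 -0.03  9.62]
```

Emit:
{"method": "step_arm", "body": {"moves": [{"dx":20,"dy":10,"dz":0,"rx":0,"ry":0,"rz":0,"grip":-1},{"dx":40,"dy":19,"dz":0,"rx":0,"ry":0,"rz":0,"grip":-1},{"dx":40,"dy":19,"dz":0,"rx":0,"ry":0,"rz":0,"grip":-1},{"dx":40,"dy":19,"dz":0,"rx":0,"ry":0,"rz":0,"grip":-1},{"dx":40,"dy":19,"dz":0,"rx":0,"ry":0,"rz":0,"grip":-1},{"dx":40,"dy":19,"dz":0,"rx":0,"ry":0,"rz":0,"grip":-1},{"dx":40,"dy":19,"dz":0,"rx":0,"ry":0,"rz":0,"grip":-1},{"dx":40,"dy":19,"dz":0,"rx":0,"ry":0,"rz":0,"grip":-1},{"dx":40,"dy":19,"dz":0,"rx":0,"ry":0,"rz":0,"grip":-1},{"dx":20,"dy":10,"dz":0,"rx":0,"ry":0,"rz":0,"grip":-1}], "newtons": 55}}

```text
time: 8.55
eef_pos: [0.4886, -0.1935, 0.2047]
orientation: [[0.306, -0.952, -0.03], [-0.952, -0.306, 0.003], [-0.012, 0.027, -1.0]]
ft_force: [-0.3, 0.5, -2.2]
finger_gap: 0.171
```

```bash
cat > st.py <<'E'
from h import *
from rig import robot
import sys
o=robot.get_obs();print(o["time"],o["eef_pos"].round(4),"F",o["ft_force"].round(2),"T",o["wrist_torque"].round(3),o["finger_gap"].round(3),"q6",o["qpos"][5].round(1),"yaw",np.degrees(np.arctan2(o["orientation"][1,0],o["orientation"][0,0])).round(2))
a=[float(x) for x in sys.argv[1:]]
if a: goto(o,a[:3],a[3])
E
python3 st.py .5088 -.1861 .21 -81.7
```

```text
Traceback (most recent call last):
  File "st.py", line 4, in <module>
    o=robot.get_obs();print(o["time"],o["eef_pos"].round(4),"F",o["ft_force"].round(2),"T",o["wrist_torque"].round(3),o["finger_gap"].round(3),"q6",o["qpos"][5].round(1),"yaw",np.degrees(np.arctan2(o["orientation"][1,0],o["orientation"][0,0])).round(2))
                                                                                                                      ^^^^^^^^^^^^^^^^^^^^^
AttributeError: 'float' object has no attribute 'round'
```

```bash
sed -i 's/o\["finger_gap"\].round(3)/round(o["finger_gap"],3)/' st.py; python3 st.py .5088 -.1861 .21 -81.7
```

```text
8.55 [ 0.4886 -0.1935  0.2047] F [-0.32  0.46 -2.16] T [ 0.022 -0.063 -0.036] 0.171 q6 38.0 yaw -72.2
shift [ -1.  -21.4  -5.9] rot [1.61 0.58 9.51]
```

Emit:
{"method": "step_arm", "body": {"moves": [{"dx":-1,"dy":-10,"dz":-3,"rx":0.8,"ry":0.3,"rz":4.7,"grip":-1},{"dx":0,"dy":-11,"dz":-3,"rx":0.8,"ry":0.3,"rz":4.7,"grip":-1},{"dx":0,"dy":0,"dz":0,"rx":0,"ry":0,"rz":0,"grip":-1},{"dx":0,"dy":0,"dz":0,"rx":0,"ry":0,"rz":0,"grip":-1}], "newtons": 55}}

```text
time: 9.05
eef_pos: [0.5014, -0.1903, 0.2026]
orientation: [[0.137, -0.991, -0.012], [-0.991, -0.137, 0.005], [-0.007, 0.011, -1.0]]
ft_force: [-0.3, 1.2, -1.3]
finger_gap: 0.168
```

```bash
python3 st.py .5088 -.1861 .185 -81.7
```

```text
9.05 [ 0.5014 -0.1903  0.2026] F [-0.27  1.18 -1.32] T [-0.007  0.05  -0.034] 0.168 q6 48.6 yaw -82.15
shift [-3.  -8.1 17.5] rot [ 0.63  0.39 -0.45]
```

Emit:
{"method": "step_arm", "body": {"moves": [{"dx":-3,"dy":-8,"dz":8,"rx":0.6,"ry":0.4,"rz":-0.4,"grip":-1},{"dx":0,"dy":0,"dz":8,"rx":0,"ry":0,"rz":0,"grip":-1},{"dx":0,"dy":0,"dz":0,"rx":0,"ry":0,"rz":0,"grip":-1}], "newtons": 55}}

```text
time: 9.43
eef_pos: [0.508, -0.1854, 0.1839]
orientation: [[0.146, -0.989, -0.002], [-0.989, -0.146, 0.001], [-0.001, 0.002, -1.0]]
ft_force: [0.6, 0.6, -1.5]
finger_gap: 0.169
```

```bash
python3 st.py .5088 -.1861 .168 -81.7;python3 snap.py w9 wrist;python3 snap.py sd9 side;  python3 snap.py sc9 scene; python3 - <<'E'
import cv2,numpy as np
s=cv2.imread("pics/sd9.png");t=cv2.imread("pics/sc9.png")
a=cv2.resize(s[270:400,280:400],None,fx=3.3,fy=4.4,interpolation=2)
a=cv2.resize(s[270:390,290:390],(400,480),interpolation=2)
b=cv2.resize(t[160:280,180:280],(400,480),interpolation=2)
cv2.imwrite("pics/x9.png",np.hstack([a,b]))
E
```

```text
9.425 [ 0.508  -0.1854  0.1839] F [ 0.64  0.63 -1.49] T [ 0.023 -0.023  0.002] 0.169 q6 48.8 yaw -81.62
shift [ 0.8 -0.7 15.9] rot [0.13 0.06 0.08]
9.425 [ 0.50803113 -0.18538599  0.18393587] [-32.8   6.   99.4  -0.   74.8  48.8] [ 0.64  0.63 -1.49] [ 0.023 -0.023  0.002] 0.1693146623515288
[[ 1.458e-01 -9.893e-01 -2.400e-03]
 [-9.893e-01 -1.458e-01  8.000e-04]
 [-1.100e-03  2.200e-03 -1.000e+00]]
9.475 [ 0.50828679 -0.18554745  0.18442368] [-32.8   6.   99.3  -0.   74.8  48.8] [ 0.44  0.36 -0.99] [-0.021  0.03  -0.03 ] 0.1699583609012763
[[ 1.457e-01 -9.893e-01 -1.700e-03]
 [-9.893e-01 -1.457e-01  4.000e-04]
 [-6.000e-04  1.600e-03 -1.000e+00]]
9.525 [ 0.50854157 -0.18578486  0.18494956] [-32.8   6.   99.3  -0.   74.8  48.8] [-1.13  0.15 -2.2 ] [ 0.046 -0.038  0.065] 0.1707530329121688
[[ 1.455e-01 -9.894e-01 -9.000e-04]
 [-9.894e-01 -1.455e-01 -1.000e-04]
 [-0.000e+00  9.000e-04 -1.000e+00]]
```

View pics/x9.png

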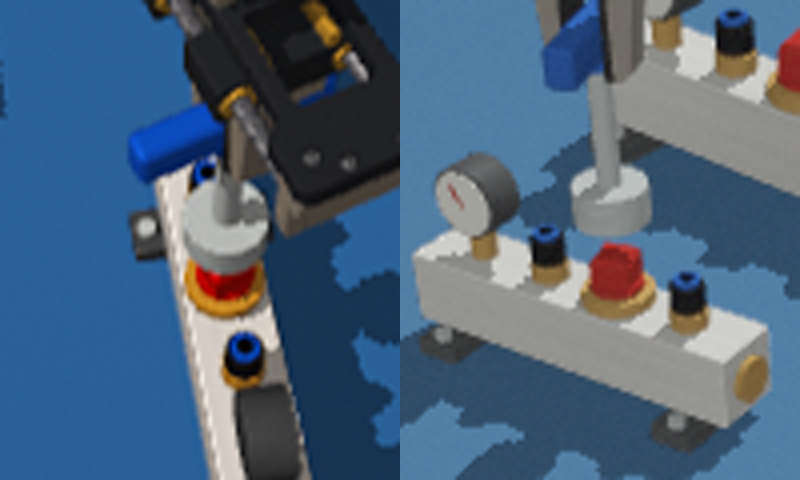

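View pics/w9.png

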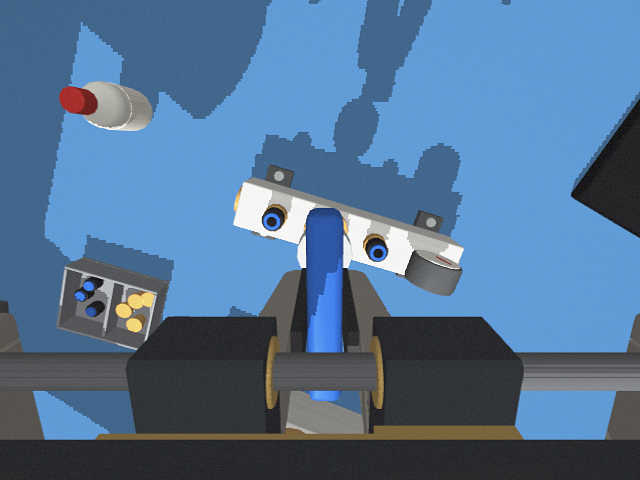

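Both views show the socket standing coaxially over the red head: side at (226,245) over (225,280), scene at (611,215) over (616,260) in the crop. I descend in stages and feel for contact.

Emit:
{"method": "step_arm", "body": {"moves": [{"dx":0,"dy":0,"dz":10,"rx":0,"ry":0,"rz":0,"grip":-1},{"dx":0,"dy":0,"dz":7,"rx":0,"ry":0,"rz":0,"grip":-1},{"dx":0,"dy":0,"dz":0,"rx":0,"ry":0,"rz":0,"grip":-1}], "newtons": 55}}

```text
time: 9.95
eef_pos: [0.5089, -0.1861, 0.1674]
orientation: [[0.145, -0.989, 0.0], [-0.989, -0.145, -0.001], [0.001, 0.0, -1.0]]
ft_force: [0.3, 0.4, -1.9]
finger_gap: 0.165
```

```bash
python3 st.py .5088 -.1861 .1525 -81.7
```

```text
9.95 [ 0.5089 -0.1861  0.1674] F [ 0.35  0.42 -1.9 ] T [ 0.056 -0.034 -0.027] 0.165 q6 48.8 yaw -81.64
shift [-0.1  0.1 14.9] rot [ 0.   -0.05  0.06]
```

Emit:
{"method": "step_arm", "body": {"moves": [{"dx":0,"dy":0,"dz":2,"rx":0,"ry":0,"rz":0,"grip":-1},{"dx":0,"dy":0,"dz":2,"rx":0,"ry":0,"rz":0,"grip":-1},{"dx":0,"dy":0,"dz":1,"rx":0,"ry":0,"rz":0,"grip":-1}], "newtons": 55}}

```text
time: 10.32
eef_pos: [0.5091, -0.1863, 0.1624]
orientation: [[0.145, -0.989, 0.001], [-0.989, -0.145, -0.001], [0.001, -0.0, -1.0]]
ft_force: [-0.3, -0.2, -2.6]
finger_gap: 0.168
```

```bash
python3 st.py .5088 -.1861 .1525 -81.7
```

```text
10.325 [ 0.5091 -0.1863  0.1624] F [-0.25 -0.23 -2.59] T [-0.01  -0.012 -0.032] 0.168 q6 48.8 yaw -81.64
shift [-0.3  0.2  9.9] rot [-0.03 -0.07  0.06]
```

Emit:
{"method": "step_arm", "body": {"moves": [{"dx":0,"dy":0,"dz":2,"rx":0,"ry":0,"rz":0,"grip":-1},{"dx":0,"dy":0,"dz":1,"rx":0,"ry":0,"rz":0,"grip":-1}], "newtons": 55}}

```text
time: 10.58
eef_pos: [0.5092, -0.1864, 0.1594]
orientation: [[0.145, -0.989, 0.001], [-0.989, -0.145, -0.001], [0.002, -0.001, -1.0]]
ft_force: [0.8, -0.0, -1.8]
finger_gap: 0.167
```

```bash
python3 st.py .5088 -.1861 .1525 -81.7
```

```text
10.575 [ 0.5092 -0.1864  0.1594] F [ 0.76 -0.04 -1.76] T [-0.014 -0.04   0.044] 0.167 q6 48.8 yaw -81.64
shift [-0.4  0.3  6.9] rot [-0.04 -0.09  0.06]
```

Emit:
{"method": "step_arm", "body": {"moves": [{"dx":-0.2,"dy":0.1,"dz":2,"rx":0,"ry":0,"rz":0,"grip":-1},{"dx":0,"dy":0,"dz":2,"rx":0,"ry":0,"rz":0,"grip":-1},{"dx":0,"dy":0,"dz":1.5,"rx":0,"ry":0,"rz":0,"grip":-1},{"dx":0,"dy":0,"dz":0,"rx":0,"ry":0,"rz":0,"grip":-1}], "newtons": 55}}

```text
time: 11.08
eef_pos: [0.509, -0.1862, 0.1534]
orientation: [[0.145, -0.989, 0.001], [-0.989, -0.145, -0.001], [0.001, -0.001, -1.0]]
ft_force: [-0.2, 0.1, -1.8]
finger_gap: 0.168
```

```bash
python3 st.py .5088 -.1861 .1525 -81.7
```

```text
11.075 [ 0.509  -0.1862  0.1534] F [-0.15  0.13 -1.75] T [0.015 0.014 0.015] 0.168 q6 48.8 yaw -81.64
shift [-0.1  0.2  0.9] rot [-0.04 -0.08  0.06]
```

The socket went fully on with no contact force. Now I turn clockwise, which is +rz in the tool frame. First I take up the play.

Emit:
{"method": "step_arm", "body": {"moves": [{"dx":0.04,"dy":0,"dz":0,"rx":0,"ry":0,"rz":1.2,"grip":-1},{"dx":0.04,"dy":0,"dz":0,"rx":0,"ry":0,"rz":1.2,"grip":-1},{"dx":0.04,"dy":0,"dz":0,"rx":0,"ry":0,"rz":1.2,"grip":-1},{"dx":0.04,"dy":0,"dz":0,"rx":0,"ry":0,"rz":1.2,"grip":-1}], "newtons": 55}}

```text
time: 11.58
eef_pos: [0.5092, -0.186, 0.1535]
orientation: [[0.056, -0.998, 0.001], [-0.998, -0.056, -0.001], [0.001, -0.001, -1.0]]
ft_force: [1.5, -0.0, -1.5]
finger_gap: 0.166
```

```bash
python3 st.py .5088 -.1861 .1525 -81.7
```

```text
11.575 [ 0.5092 -0.186   0.1535] F [ 1.5  -0.03 -1.48] T [ 0.171 -0.088  0.043] 0.166 q6 53.9 yaw -86.77
shift [0.  0.4 1. ] rot [-0.07 -0.05 -5.07]
```

Emit:
{"method": "step_arm", "body": {"moves": [{"dx":0.04,"dy":0,"dz":0,"rx":0,"ry":0,"rz":1.2,"grip":-1},{"dx":0.04,"dy":0,"dz":0,"rx":0,"ry":0,"rz":1.2,"grip":-1},{"dx":0.04,"dy":0,"dz":0,"rx":0,"ry":0,"rz":1.2,"grip":-1}], "newtons": 55}}

```text
time: 11.95
eef_pos: [0.5092, -0.1861, 0.1535]
orientation: [[-0.01, -1.0, 0.001], [-1.0, 0.01, -0.001], [0.001, -0.001, -1.0]]
ft_force: [-0.2, 0.1, -2.2]
finger_gap: 0.171
```

```bash
python3 st.py .5088 -.1861 .1525 -81.7
```

```text
11.95 [ 0.5092 -0.1861  0.1535] F [-0.2   0.1  -2.16] T [ 0.185 -0.048  0.04 ] 0.171 q6 57.7 yaw -90.6
shift [-0.   0.4  1. ] rot [-0.07 -0.05 -8.9 ]
```

Emit:
{"method": "step_arm", "body": {"moves": [{"dx":0.05,"dy":0,"dz":0,"rx":0,"ry":0,"rz":1.2,"grip":-1},{"dx":0.05,"dy":0,"dz":0,"rx":0,"ry":0,"rz":1.2,"grip":-1},{"dx":0.05,"dy":0,"dz":0,"rx":0,"ry":0,"rz":1.2,"grip":-1}], "newtons": 55}}

```text
time: 12.32
eef_pos: [0.5092, -0.1863, 0.1535]
orientation: [[-0.078, -0.997, 0.001], [-0.997, 0.078, -0.001], [0.001, -0.001, -1.0]]
ft_force: [0.3, -0.3, -2.3]
finger_gap: 0.172
```

```bash
python3 st.py .5088 -.1861 .1525 -81.7
```

```text
12.325 [ 0.5092 -0.1863  0.1535] F [ 0.27 -0.26 -2.34] T [ 0.181 -0.067  0.039] 0.172 q6 61.6 yaw -94.45
shift [-0.1  0.4  1. ] rot [ -0.07  -0.04 -12.75]
```

Emit:
{"method": "step_arm", "body": {"moves": [{"dx":0.05,"dy":0,"dz":0,"rx":0,"ry":0,"rz":1.2,"grip":-1},{"dx":0.05,"dy":0,"dz":0,"rx":0,"ry":0,"rz":1.2,"grip":-1},{"dx":0.05,"dy":0,"dz":0,"rx":0,"ry":0,"rz":1.2,"grip":-1}], "newtons": 55}}

```text
time: 12.7
eef_pos: [0.5092, -0.1864, 0.1535]
orientation: [[-0.145, -0.989, 0.001], [-0.989, 0.145, -0.001], [0.0, -0.001, -1.0]]
ft_force: [0.8, 1.4, -1.6]
finger_gap: 0.173
```

```bash
python3 snap.py w10 wrist|head -1; python3 st.py
```

```text
12.7 [ 0.50923474 -0.18640223  0.15349922] [-32.9   7.8 101.    0.   71.1  65.4] [ 0.81  1.42 -1.57] [ 0.178 -0.014  0.141] 0.17290554182681198
12.75 [ 0.5092 -0.1864  0.1535] F [-0.13  1.23 -0.63] T [ 0.181 -0.045  0.086] 0.169 q6 65.5 yaw -98.35
```

View pics/w10.png

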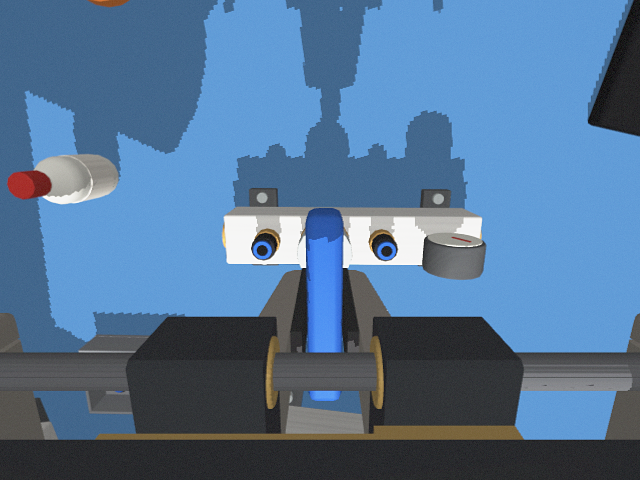

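The handle (column 324) is still straight in the jaws, so there's no slip. Torque is rising slightly, so I use smaller batches.

Emit:
{"method": "step_arm", "body": {"moves": [{"dx":0.05,"dy":0,"dz":0,"rx":0,"ry":0,"rz":1.2,"grip":-1},{"dx":0.05,"dy":0,"dz":0,"rx":0,"ry":0,"rz":1.2,"grip":-1}], "newtons": 55}}

```text
time: 13.0
eef_pos: [0.5092, -0.1865, 0.1535]
orientation: [[-0.189, -0.982, 0.001], [-0.982, 0.189, -0.001], [0.0, -0.001, -1.0]]
ft_force: [0.0, 0.5, -2.1]
finger_gap: 0.171
```

```bash
cat > av.py <<'E'
# average several readings while the arm holds (each camera call passes 0.05 s)
from h import *
from rig import robot,get_image
T=[];F=[]
for i in range(3):
    o=robot.get_obs();T.append(o["wrist_torque"]);F.append(o["ft_force"]);
    if i<2:get_image("wrist")
T=np.array(T);print(o["time"],"Tz",T[:,2].round(3),"mean",T.mean(0).round(3),"F",np.mean(F,0).round(1),"yaw",np.degrees(np.arctan2(o["orientation"][1,0],o["orientation"][0,0])).round(2),o["eef_pos"].round(4),o["qpos"][5].round(1))
E
python3 av.py
```

```text
13.1 Tz [0.119 0.1   0.026] mean [ 0.193 -0.054  0.081] F [ 0.3  0.8 -2. ] yaw -100.86 [ 0.5092 -0.1865  0.1535] 68.0
```

Still only the drag torque of 0.08 N m.

Emit:
{"method": "step_arm", "body": {"moves": [{"dx":0.05,"dy":0,"dz":0,"rx":0,"ry":0,"rz":1.2,"grip":-1},{"dx":0.05,"dy":0,"dz":0,"rx":0,"ry":0,"rz":1.2,"grip":-1},{"dx":0.05,"dy":0,"dz":0,"rx":0,"ry":0,"rz":1.2,"grip":-1}], "newtons": 55}}

```text
time: 13.48
eef_pos: [0.5092, -0.1866, 0.1535]
orientation: [[-0.254, -0.967, 0.001], [-0.967, 0.254, -0.001], [0.0, -0.001, -1.0]]
ft_force: [-0.5, 1.0, -2.0]
finger_gap: 0.164
```

```bash
python3 av.py
```

```text
13.575 Tz [0.11  0.097 0.034] mean [ 0.191 -0.042  0.081] F [ 0.   0.2 -1.5] yaw -104.65 [ 0.5092 -0.1866  0.1535] 71.7
```

Emit:
{"method": "step_arm", "body": {"moves": [{"dx":0.05,"dy":0,"dz":0,"rx":0,"ry":0,"rz":1.2,"grip":-1},{"dx":0.05,"dy":0,"dz":0,"rx":0,"ry":0,"rz":1.2,"grip":-1},{"dx":0.05,"dy":0,"dz":0,"rx":0,"ry":0,"rz":1.2,"grip":-1},{"dx":0.05,"dy":0,"dz":0,"rx":0,"ry":0,"rz":1.2,"grip":-1}], "newtons": 55}}

```text
time: 14.08
eef_pos: [0.5091, -0.1867, 0.1535]
orientation: [[-0.338, -0.941, 0.001], [-0.941, 0.338, -0.0], [-0.0, -0.001, -1.0]]
ft_force: [0.2, 0.5, -1.9]
finger_gap: 0.169
```

```bash
python3 av.py
```

```text
14.175 Tz [0.078 0.031 0.074] mean [ 0.249 -0.069  0.061] F [ 0.2  0.9 -1.5] yaw -109.72 [ 0.5091 -0.1867  0.1535] 76.8
```

Emit:
{"method": "step_arm", "body": {"moves": [{"dx":0.05,"dy":0,"dz":0,"rx":0,"ry":0,"rz":1.2,"grip":-1},{"dx":0.05,"dy":0,"dz":0,"rx":0,"ry":0,"rz":1.2,"grip":-1},{"dx":0.05,"dy":0,"dz":0,"rx":0,"ry":0,"rz":1.2,"grip":-1},{"dx":0.05,"dy":0,"dz":0,"rx":0,"ry":0,"rz":1.2,"grip":-1}], "newtons": 55}}

```text
time: 14.68
eef_pos: [0.5091, -0.1869, 0.1535]
orientation: [[-0.42, -0.907, 0.001], [-0.907, 0.42, -0.0], [-0.0, -0.001, -1.0]]
ft_force: [1.0, -0.3, -1.6]
finger_gap: 0.17
```

```bash
python3 av.py
```

```text
14.775 Tz [0.142 0.126 0.095] mean [ 0.268 -0.094  0.121] F [ 0.7  0.5 -1.8] yaw -114.79 [ 0.5091 -0.1869  0.1535] 81.8
```

Emit:
{"method": "step_arm", "body": {"moves": [{"dx":0.05,"dy":0,"dz":0,"rx":0,"ry":0,"rz":1.2,"grip":-1},{"dx":0.05,"dy":0,"dz":0,"rx":0,"ry":0,"rz":1.2,"grip":-1}], "newtons": 55}}

```text
time: 15.02
eef_pos: [0.509, -0.187, 0.1535]
orientation: [[-0.459, -0.888, 0.001], [-0.888, 0.459, -0.0], [-0.0, -0.001, -1.0]]
ft_force: [0.6, 0.8, -2.4]
finger_gap: 0.171
```

```bash
python3 av.py
```

```text
15.125 Tz [0.117 0.029 0.063] mean [ 0.269 -0.069  0.07 ] F [ 0.2  0.9 -1.8] yaw -117.3 [ 0.509  -0.187   0.1535] 84.3
```

Emit:
{"method": "step_arm", "body": {"moves": [{"dx":0.05,"dy":0,"dz":0,"rx":0,"ry":0,"rz":1.2,"grip":-1},{"dx":0.05,"dy":0,"dz":0,"rx":0,"ry":0,"rz":1.2,"grip":-1},{"dx":0.05,"dy":0,"dz":0,"rx":0,"ry":0,"rz":1.2,"grip":-1},{"dx":0.05,"dy":0,"dz":0,"rx":0,"ry":0,"rz":1.2,"grip":-1}], "newtons": 55}}

```text
time: 15.62
eef_pos: [0.5089, -0.1871, 0.1535]
orientation: [[-0.536, -0.844, 0.001], [-0.844, 0.536, -0.0], [-0.001, -0.001, -1.0]]
ft_force: [0.6, 1.1, -1.5]
finger_gap: 0.173
```

```bash
python3 av.py
```

```text
15.725 Tz [0.114 0.068 0.051] mean [ 0.321 -0.087  0.077] F [ 0.4  1.  -1.8] yaw -122.37 [ 0.509  -0.1871  0.1535] 89.4
```

Emit:
{"method": "step_arm", "body": {"moves": [{"dx":0.03,"dy":0,"dz":0,"rx":0,"ry":0,"rz":1.2,"grip":-1},{"dx":0.03,"dy":0,"dz":0,"rx":0,"ry":0,"rz":1.2,"grip":-1},{"dx":0.03,"dy":0,"dz":0,"rx":0,"ry":0,"rz":1.2,"grip":-1},{"dx":0.03,"dy":0,"dz":0,"rx":0,"ry":0,"rz":1.2,"grip":-1}], "newtons": 55}}

```text
time: 16.23
eef_pos: [0.5089, -0.1872, 0.1535]
orientation: [[-0.609, -0.793, 0.001], [-0.793, 0.609, -0.0], [-0.001, -0.001, -1.0]]
ft_force: [-0.1, 1.1, -0.9]
finger_gap: 0.169
```

```bash
python3 av.py
```

```text
16.325 Tz [0.123 0.054 0.051] mean [ 0.29  -0.078  0.076] F [ 0.5  0.8 -1.3] yaw -127.44 [ 0.5089 -0.1872  0.1535] 94.4
```

Emit:
{"method": "step_arm", "body": {"moves": [{"dx":0.03,"dy":0,"dz":0,"rx":0,"ry":0,"rz":1.2,"grip":-1},{"dx":0.03,"dy":0,"dz":0,"rx":0,"ry":0,"rz":1.2,"grip":-1},{"dx":0.03,"dy":0,"dz":0,"rx":0,"ry":0,"rz":1.2,"grip":-1},{"dx":0.03,"dy":0,"dz":0,"rx":0,"ry":0,"rz":1.2,"grip":-1}], "newtons": 55}}

```text
time: 16.82
eef_pos: [0.5088, -0.1873, 0.1535]
orientation: [[-0.676, -0.737, 0.001], [-0.737, 0.676, -0.0], [-0.001, -0.001, -1.0]]
ft_force: [-0.0, 0.6, -2.4]
finger_gap: 0.172
```

```bash
python3 av.py
```

```text
16.925 Tz [0.217 0.132 0.148] mean [ 0.326 -0.092  0.166] F [ 0.5  0.7 -2. ] yaw -132.5 [ 0.5088 -0.1874  0.1535] 99.5
```

Torque is now 0.17, so the taper seems to bite. From here I go one step at a time.

Emit:
{"method": "step_arm", "body": {"moves": [{"dx":0.03,"dy":0,"dz":0,"rx":0,"ry":0,"rz":1.1,"grip":-1},{"dx":0,"dy":0,"dz":0,"rx":0,"ry":0,"rz":0,"grip":-1}], "newtons": 55}}

```text
time: 17.18
eef_pos: [0.5088, -0.1874, 0.1535]
orientation: [[-0.69, -0.723, 0.001], [-0.723, 0.69, -0.0], [-0.001, -0.001, -1.0]]
ft_force: [-0.5, 1.1, -2.2]
finger_gap: 0.171
```

```bash
python3 av.py
```

```text
17.275 Tz [0.204 0.184 0.16 ] mean [ 0.317 -0.093  0.183] F [-0.1  1.2 -2.2] yaw -133.65 [ 0.5088 -0.1874  0.1535] 100.6
```

Emit:
{"method": "step_arm", "body": {"moves": [{"dx":0.03,"dy":0,"dz":0,"rx":0,"ry":0,"rz":1.1,"grip":-1}], "newtons": 58}}

```text
time: 17.4
eef_pos: [0.5087, -0.1874, 0.1535]
orientation: [[-0.705, -0.71, 0.001], [-0.71, 0.705, -0.0], [-0.001, -0.001, -1.0]]
ft_force: [0.5, 1.8, -2.1]
finger_gap: 0.165
```

```bash
python3 av.py
```

```text
17.5 Tz [0.222 0.144 0.234] mean [ 0.271 -0.061  0.2  ] F [ 0.4  1.4 -1.7] yaw -134.78 [ 0.5087 -0.1874  0.1535] 101.8
```

Emit:
{"method": "step_arm", "body": {"moves": [{"dx":0.03,"dy":0,"dz":0,"rx":0,"ry":0,"rz":1.1,"grip":-1}], "newtons": 58}}

```text
time: 17.62
eef_pos: [0.5087, -0.1874, 0.1535]
orientation: [[-0.719, -0.695, 0.001], [-0.695, 0.719, -0.0], [-0.001, -0.001, -1.0]]
ft_force: [0.8, -0.1, -2.3]
finger_gap: 0.168
```

```bash
python3 av.py
```

```text
17.725 Tz [0.253 0.195 0.272] mean [ 0.3   -0.105  0.24 ] F [ 0.8  0.  -2. ] yaw -135.91 [ 0.5087 -0.1874  0.1535] 102.9
```

Emit:
{"method": "step_arm", "body": {"moves": [{"dx":0.03,"dy":0,"dz":0,"rx":0,"ry":0,"rz":1.1,"grip":-1}], "newtons": 58}}

```text
time: 17.85
eef_pos: [0.5087, -0.1874, 0.1535]
orientation: [[-0.732, -0.681, 0.001], [-0.681, 0.732, -0.0], [-0.001, -0.001, -1.0]]
ft_force: [0.0, 1.0, -1.5]
finger_gap: 0.17
```

```bash
python3 av.py
```

```text
17.95 Tz [0.283 0.229 0.251] mean [ 0.301 -0.101  0.254] F [ 0.4  1.1 -1.5] yaw -137.04 [ 0.5087 -0.1874  0.1535] 104.0
```

Emit:
{"method": "step_arm", "body": {"moves": [{"dx":0.03,"dy":0,"dz":0,"rx":0,"ry":0,"rz":1.1,"grip":-1}], "newtons": 58}}

```text
time: 18.08
eef_pos: [0.5087, -0.1874, 0.1535]
orientation: [[-0.745, -0.667, 0.001], [-0.667, 0.745, -0.0], [-0.001, -0.001, -1.0]]
ft_force: [0.0, 0.2, -1.6]
finger_gap: 0.169
```

```bash
python3 av.py
```

```text
18.175 Tz [0.292 0.234 0.258] mean [ 0.317 -0.127  0.261] F [ 0.5  0.5 -1.5] yaw -138.18 [ 0.5086 -0.1874  0.1535] 105.1
```

```bash
python3 snap.py w11 wrist|head -1; python3 st.py;python3 - <<'E'
from h import *
for n in("w8","w9","w10","w11"):
    o,im=pickle.load(open(n+".pkl","rb"));s=im["color"].astype(int)
    m=((s[...,0]-s[...,2]>70)&(s[...,1]<s[...,0]*0.66)).astype(np.uint8)
    out=[]
    for r in range(225,265,2):
        c=np.where(m[r,295:355])[0]+295;out.append((r,c.min(),c.max(),))
    out=np.array(out);print(n,out[0],out[-1],np.polyfit(out[:,0],(out[:,1]+out[:,2])/2,1).round(4), np.polyfit(out[:,0],out[:,1],1).round(4),np.polyfit(out[:,0],out[:,2],1).round(4))
E
```

```text
18.175 [ 0.50864171 -0.18744132  0.15345928] [-33.    7.8 101.    0.   71.1 105.1] [ 0.69  0.56 -1.1 ] [ 0.3   -0.164  0.258] 0.16532096842423272
18.225 [ 0.5086 -0.1875  0.1535] F [ 0.88  0.64 -1.65] T [ 0.267 -0.097  0.247] 0.171 q6 105.1 yaw -138.16
w8 [225 306 342] [263 307 342] [1.580000e-02 3.202974e+02] [3.160000e-02 2.985947e+02] [ -0. 342.]
w9 [225 306 342] [263 307 342] [6.400000e-03 3.224906e+02] [2.820000e-02 2.993703e+02] [-1.540000e-02  3.456109e+02]
w10 [225 306 342] [263 307 341] [-9.600000e-03  3.262141e+02] [7.100000e-03 3.043071e+02] [-2.630000e-02  3.481211e+02]
w11 [225 306 342] [263 306 341] [-1.280000e-02  3.267688e+02] [4.900000e-03 3.047575e+02] [-3.050000e-02  3.487801e+02]
```

View pics/w11.png

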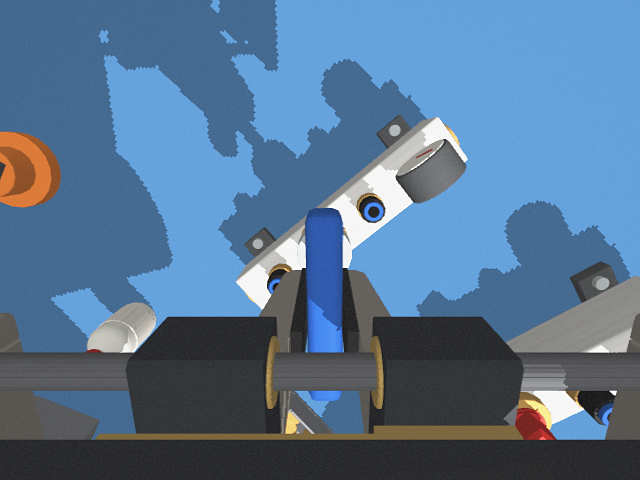

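The handle has stayed in the jaws (angle change about 1°). Held torque is 0.26, so I continue in small steps.

Emit:
{"method": "step_arm", "body": {"moves": [{"dx":0.03,"dy":0,"dz":0,"rx":0,"ry":0,"rz":1.1,"grip":-1}], "newtons": 58}}

```text
time: 18.35
eef_pos: [0.5086, -0.1875, 0.1535]
orientation: [[-0.758, -0.652, 0.001], [-0.652, 0.758, -0.0], [-0.001, -0.001, -1.0]]
ft_force: [0.1, 0.5, -2.2]
finger_gap: 0.169
```

```bash
python3 av.py
```

```text
18.45 Tz [0.337 0.277 0.289] mean [ 0.278 -0.118  0.301] F [ 0.5  0.2 -1.5] yaw -139.29 [ 0.5086 -0.1875  0.1534] 106.3
```

Emit:
{"method": "step_arm", "body": {"moves": [{"dx":0.02,"dy":0,"dz":0,"rx":0,"ry":0,"rz":0.8,"grip":-1}], "newtons": 58}}

```text
time: 18.58
eef_pos: [0.5086, -0.1875, 0.1535]
orientation: [[-0.767, -0.641, 0.001], [-0.641, 0.767, -0.0], [-0.001, -0.001, -1.0]]
ft_force: [0.4, 0.7, -2.0]
finger_gap: 0.165
```

```bash
python3 av.py
```

```text
18.675 Tz [0.312 0.294 0.255] mean [ 0.308 -0.116  0.287] F [ 0.   0.6 -1.5] yaw -140.11 [ 0.5086 -0.1875  0.1535] 107.1
```

```bash
python3 av.py; python3 av.py
```

```text
18.775 Tz [0.255 0.256 0.277] mean [ 0.303 -0.111  0.263] F [ 0.2  0.7 -1.8] yaw -140.09 [ 0.5086 -0.1875  0.1535] 107.0
18.875 Tz [0.277 0.249 0.308] mean [ 0.319 -0.102  0.278] F [-0.2  0.9 -1.3] yaw -140.09 [ 0.5086 -0.1875  0.1535] 107.0
```

Emit:
{"method": "step_arm", "body": {"moves": [{"dx":0.02,"dy":0,"dz":0,"rx":0,"ry":0,"rz":1.0,"grip":-1}], "newtons": 58}}

```text
time: 19.0
eef_pos: [0.5086, -0.1875, 0.1535]
orientation: [[-0.779, -0.628, 0.001], [-0.628, 0.779, -0.0], [-0.001, -0.001, -1.0]]
ft_force: [-1.6, 1.5, -0.9]
finger_gap: 0.171
```

```bash
python3 av.py;python3 av.py
```

```text
19.1 Tz [0.414 0.329 0.278] mean [ 0.295 -0.09   0.341] F [-0.2  0.5 -1.4] yaw -141.12 [ 0.5086 -0.1875  0.1535] 108.1
19.2 Tz [0.278 0.324 0.321] mean [ 0.318 -0.081  0.308] F [ 0.2  0.5 -2. ] yaw -141.09 [ 0.5086 -0.1875  0.1535] 108.0
```

The reading is 0.41 at the end of the step and 0.31 while holding, so the turning torque is about 0.35-0.4 and the plug is snug. I ease the torque off before lifting.

Emit:
{"method": "step_arm", "body": {"moves": [{"dx":0,"dy":0,"dz":0,"rx":0,"ry":0,"rz":-1.5,"grip":-1},{"dx":0,"dy":0,"dz":0,"rx":0,"ry":0,"rz":-1.5,"grip":-1},{"dx":0,"dy":0,"dz":0,"rx":0,"ry":0,"rz":-1.5,"grip":-1}], "newtons": 58}}

```text
time: 19.58
eef_pos: [0.5087, -0.1875, 0.1535]
orientation: [[-0.723, -0.69, 0.002], [-0.69, 0.723, -0.0], [-0.001, -0.001, -1.0]]
ft_force: [0.4, 1.6, -2.5]
finger_gap: 0.171
```

```bash
python3 av.py
```

```text
19.675 Tz [0.092 0.082 0.109] mean [ 0.342 -0.124  0.095] F [ 0.   1.4 -1.9] yaw -136.4 [ 0.5087 -0.1875  0.1535] 103.3
```

Emit:
{"method": "step_arm", "body": {"moves": [{"dx":0,"dy":0,"dz":0,"rx":0,"ry":0,"rz":-1.5,"grip":-1},{"dx":0,"dy":0,"dz":0,"rx":0,"ry":0,"rz":-1.5,"grip":-1}], "newtons": 58}}

```text
time: 19.92
eef_pos: [0.5087, -0.1874, 0.1535]
orientation: [[-0.685, -0.729, 0.002], [-0.729, 0.685, 0.0], [-0.001, -0.001, -1.0]]
ft_force: [0.2, 1.5, -1.2]
finger_gap: 0.169
```

```bash
python3 av.py
```

```text
20.025 Tz [-0.011  0.055  0.062] mean [ 0.35  -0.176  0.035] F [ 0.4  0.6 -1.2] yaw -133.28 [ 0.5087 -0.1874  0.1535] 100.2
```

Emit:
{"method": "step_arm", "body": {"moves": [{"dx":0,"dy":0,"dz":0,"rx":0,"ry":0,"rz":-1.5,"grip":-1},{"dx":0,"dy":0,"dz":0,"rx":0,"ry":0,"rz":-1.5,"grip":-1}], "newtons": 58}}

```text
time: 20.27
eef_pos: [0.5088, -0.1875, 0.1535]
orientation: [[-0.644, -0.765, 0.002], [-0.765, 0.644, -0.0], [-0.001, -0.001, -1.0]]
ft_force: [0.7, 0.7, -2.3]
finger_gap: 0.167
```

```bash
python3 av.py
```

```text
20.375 Tz [-0.021  0.038  0.029] mean [ 0.272 -0.123  0.015] F [ 0.4  0.7 -2. ] yaw -130.17 [ 0.5088 -0.1875  0.1535] 97.1
```

Torque is about zero, so the key is within its play. I lift off.

Emit:
{"method": "step_arm", "body": {"moves": [{"dx":0,"dy":0,"dz":-4,"rx":0,"ry":0,"rz":0,"grip":-1},{"dx":0,"dy":0,"dz":-6,"rx":0,"ry":0,"rz":0,"grip":-1},{"dx":0,"dy":0,"dz":-10,"rx":0,"ry":0,"rz":0,"grip":-1},{"dx":0,"dy":0,"dz":-20,"rx":0,"ry":0,"rz":0,"grip":-1},{"dx":0,"dy":0,"dz":-25,"rx":0,"ry":0,"rz":0,"grip":-1},{"dx":0,"dy":0,"dz":0,"rx":0,"ry":0,"rz":0,"grip":-1}], "newtons": 58}}

```text
time: 21.12
eef_pos: [0.5087, -0.1887, 0.2234]
orientation: [[-0.645, -0.764, 0.003], [-0.764, 0.645, -0.003], [0.001, -0.004, -1.0]]
ft_force: [0.7, 0.3, -1.2]
finger_gap: 0.168
```

```bash
python3 av.py; python3 snap.py sc12 scene|head -1;python3 snap.py sd12 side|head -1;  python3 - <<'E'
import cv2,numpy as np
s=cv2.imread("pics/sd12.png");t=cv2.imread("pics/sc12.png")
a=cv2.resize(s[240:390,280:405],(400,480),interpolation=2)
b=cv2.resize(t[130:280,170:295],(400,480),interpolation=2)
cv2.imwrite("pics/x12.png",np.hstack([a,b]))
E
```

```text
21.225 Tz [-0.048 -0.018  0.015] mean [ 0.085 -0.038 -0.017] F [ 0.8  0.2 -2.1] yaw -130.19 [ 0.5073 -0.1878  0.2204] 97.1
21.225 [ 0.50730729 -0.18779133  0.22042078] [-33.1   4.2  97.1  -0.1  78.8  97.1] [ 0.95 -0.09 -2.66] [ 0.13  -0.036  0.015] 0.16749764043092222
21.275 [ 0.50691161 -0.18746569  0.21957862] [-33.1   4.2  97.1  -0.1  78.8  97.1] [ 0.29  0.81 -2.25] [ 0.045 -0.004  0.011] 0.17164795352282522
```

View pics/x12.png

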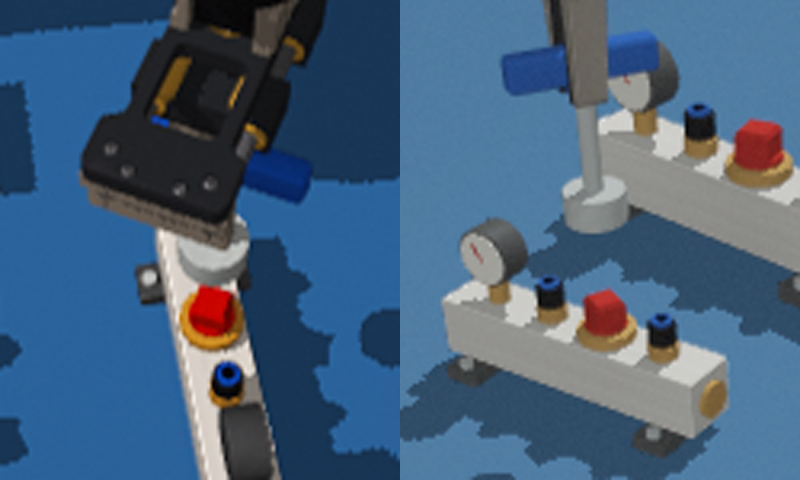

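Off cleanly; the plug head now sits at a new angle. I refine the hole centre from earlier pictures while the clock stands.

```bash
python3 - <<'E'
from h import *
ims=[]
for n in("w5","w6"):
    o,im=pickle.load(open(n+".pkl","rb"))
    w,S=warp(o,im,(.558,.220),.045,half=.035,N=400);cv2.circle(w,(200,200),int(.022*S),(0,0,255),1);cv2.drawMarker(w,(200,200),(0,0,255));ims.append(w)
cv2.imwrite("pics/hole.png",np.hstack(ims))
E
python3 st.py .5600 .2201 .215 -72.1
```

```text
21.325 [ 0.5068 -0.1873  0.2192] F [-0.12  0.58 -1.7 ] T [ 0.094 -0.008  0.003] 0.172 q6 97.1 yaw -130.19
shift [-345.6  222.2    4.5] rot [ 2.100e-01  2.000e-02 -5.809e+01]
```

View pics/hole.png

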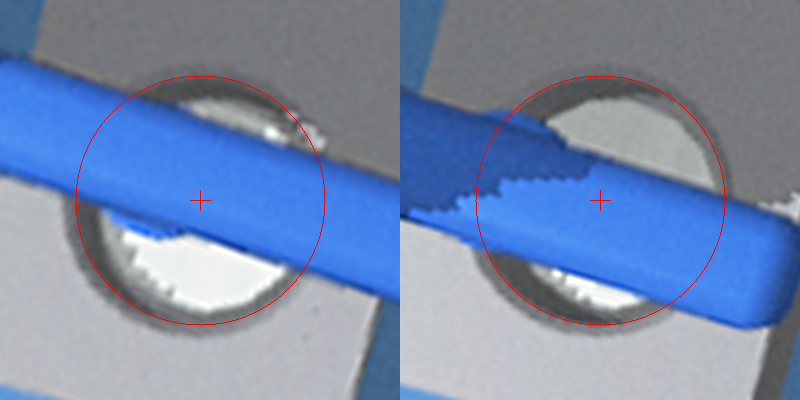

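Emit:
{"method": "step_arm", "body": {"moves": [{"dx":0,"dy":0,"dz":0,"rx":0,"ry":0,"rz":-6,"grip":-1},{"dx":0,"dy":0,"dz":0,"rx":0,"ry":0,"rz":-10,"grip":-1},{"dx":0,"dy":0,"dz":0,"rx":0,"ry":0,"rz":-10,"grip":-1},{"dx":0,"dy":0,"dz":0,"rx":0,"ry":0,"rz":-10,"grip":-1},{"dx":0,"dy":0,"dz":0,"rx":0,"ry":0,"rz":-10,"grip":-1},{"dx":0,"dy":0,"dz":0,"rx":0,"ry":0,"rz":-10,"grip":-1},{"dx":0,"dy":0,"dz":0,"rx":0,"ry":0,"rz":0,"grip":-1}], "newtons": 58}}

```text
time: 22.2
eef_pos: [0.5023, -0.1848, 0.2097]
orientation: [[0.301, -0.953, -0.018], [-0.954, -0.301, 0.01], [-0.014, 0.014, -1.0]]
ft_force: [-0.2, 0.5, -1.7]
finger_gap: 0.167
```

```bash
python3 st.py .5600 .2201 .215 -72.1
```

```text
22.2 [ 0.5023 -0.1848  0.2097] F [-0.16  0.55 -1.74] T [-0.038  0.006 -0.04 ] 0.167 q6 39.4 yaw -72.48
shift [-368.8 -176.9   -2.5] rot [ 0.79  0.83 -0.38]
```

Emit:
{"method": "step_arm", "body": {"moves": [{"dx":-15,"dy":-7,"dz":-5,"rx":0.8,"ry":0.8,"rz":-0.4,"grip":-1},{"dx":-37,"dy":-18,"dz":-3,"rx":0,"ry":0,"rz":0,"grip":-1},{"dx":-43,"dy":-21,"dz":0,"rx":0,"ry":0,"rz":0,"grip":-1},{"dx":-43,"dy":-21,"dz":0,"rx":0,"ry":0,"rz":0,"grip":-1},{"dx":-43,"dy":-21,"dz":0,"rx":0,"ry":0,"rz":0,"grip":-1},{"dx":-43,"dy":-21,"dz":0,"rx":0,"ry":0,"rz":0,"grip":-1},{"dx":-43,"dy":-21,"dz":0,"rx":0,"ry":0,"rz":0,"grip":-1},{"dx":-43,"dy":-21,"dz":0,"rx":0,"ry":0,"rz":0,"grip":-1},{"dx":-37,"dy":-18,"dz":0,"rx":0,"ry":0,"rz":0,"grip":-1},{"dx":-15,"dy":-7,"dz":0,"rx":0,"ry":0,"rz":0,"grip":-1}], "newtons": 58}}

```text
time: 23.45
eef_pos: [0.5606, 0.2343, 0.2204]
orientation: [[0.287, -0.958, 0.007], [-0.958, -0.287, 0.004], [-0.001, -0.008, -1.0]]
ft_force: [0.4, 0.2, -1.4]
finger_gap: 0.171
```

```bash
python3 st.py .5600 .2201 .2 -72.1
```

```text
23.45 [0.5606 0.2343 0.2204] F [ 0.44  0.17 -1.37] T [-0.052  0.042 -0.046] 0.171 q6 84.5 yaw -73.3
shift [13.5  4.8 20.3] rot [-0.46  0.07 -1.21]
```

Emit:
{"method": "step_arm", "body": {"moves": [{"dx":7,"dy":2.5,"dz":8,"rx":-0.5,"ry":0,"rz":-1.2,"grip":-1},{"dx":6,"dy":2,"dz":10,"rx":0,"ry":0,"rz":0,"grip":-1},{"dx":0,"dy":0,"dz":0,"rx":0,"ry":0,"rz":0,"grip":-1},{"dx":0,"dy":0,"dz":0,"rx":0,"ry":0,"rz":0,"grip":-1}], "newtons": 58}}

```text
time: 23.95
eef_pos: [0.5591, 0.2178, 0.2006]
orientation: [[0.305, -0.952, -0.003], [-0.952, -0.305, -0.001], [-0.0, 0.003, -1.0]]
ft_force: [0.9, -0.2, -1.1]
finger_gap: 0.173
```

```bash
python3 st.py .5600 .2201 .14 -72.1
```

```text
23.95 [0.5591 0.2178 0.2006] F [ 0.93 -0.2  -1.12] T [ 0.026 -0.011  0.009] 0.173 q6 82.0 yaw -72.25
shift [-1.9 -1.7 60.6] rot [ 0.18  0.02 -0.15]
```

Emit:
{"method": "step_arm", "body": {"moves": [{"dx":-2,"dy":-1.7,"dz":15,"rx":0.2,"ry":0,"rz":-0.1,"grip":-1},{"dx":0,"dy":0,"dz":20,"rx":0,"ry":0,"rz":0,"grip":-1},{"dx":0,"dy":0,"dz":13,"rx":0,"ry":0,"rz":0,"grip":-1},{"dx":0,"dy":0,"dz":0,"rx":0,"ry":0,"rz":0,"grip":-1},{"dx":0,"dy":0,"dz":0,"rx":0,"ry":0,"rz":0,"grip":-1}], "newtons": 58}}

```text
time: 24.58
eef_pos: [0.5605, 0.2198, 0.1499]
orientation: [[0.305, -0.952, 0.001], [-0.952, -0.305, 0.001], [-0.0, -0.001, -1.0]]
ft_force: [0.4, -0.6, -2.2]
finger_gap: 0.172
```

```bash
python3 st.py .5600 .2201 .1034 -72.1; python3 snap.py sc13 scene|head -1;python3 snap.py sd13 side|head -1;  python3 - <<'E'
import cv2,numpy as np
s=cv2.imread("pics/sd13.png");t=cv2.imread("pics/sc13.png")
a=cv2.resize(s[120:240,260:360],(400,480),interpolation=2)
b=cv2.resize(t[230:350,370:470],(400,480),interpolation=2)
cv2.imwrite("pics/x13.png",np.hstack([a,b]))
E
```

```text
24.575 [0.5605 0.2198 0.1499] F [ 0.39 -0.58 -2.23] T [-0.01  -0.033  0.012] 0.172 q6 82.1 yaw -72.24
shift [-0.4  0.4 46.5] rot [-0.08  0.03 -0.14]
24.575 [0.56046632 0.21976853 0.14985859] [ 9.9 16.5 91.2  0.  72.2 82.1] [ 0.39 -0.58 -2.23] [-0.01  -0.033  0.012] 0.17223933351346774
24.625 [0.56039376 0.21974502 0.14985104] [ 9.9 16.5 91.2  0.  72.2 82.1] [-0.39  0.38 -1.34] [-0.021 -0.001 -0.019] 0.17034465200706206
```

View pics/x13.png

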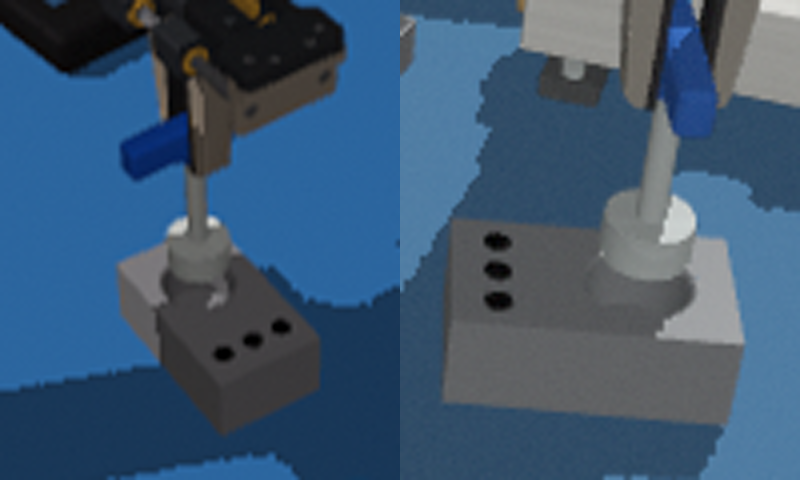

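The socket hangs centred over the hole in both views. I descend in stages, watching the force.

Emit:
{"method": "step_arm", "body": {"moves": [{"dx":-0.4,"dy":0.4,"dz":8,"rx":0,"ry":0,"rz":0,"grip":-1},{"dx":0,"dy":0,"dz":7,"rx":0,"ry":0,"rz":0,"grip":-1},{"dx":0,"dy":0,"dz":5,"rx":0,"ry":0,"rz":0,"grip":-1}], "newtons": 58}}

```text
time: 25.05
eef_pos: [0.5609, 0.2203, 0.1302]
orientation: [[0.305, -0.952, 0.004], [-0.952, -0.305, 0.001], [-0.0, -0.004, -1.0]]
ft_force: [-1.4, 0.5, -1.8]
finger_gap: 0.167
```

```bash
python3 st.py .5600 .2201 .1034 -72.1
```

```text
25.05 [0.5609 0.2203 0.1302] F [-1.36  0.53 -1.76] T [-0.029 -0.032 -0.042] 0.167 q6 82.2 yaw -72.23
shift [-0.1  1.  26.8] rot [-0.24  0.   -0.13]
```

Emit:
{"method": "step_arm", "body": {"moves": [{"dx":0,"dy":1,"dz":7,"rx":-0.2,"ry":0,"rz":0,"grip":-1},{"dx":0,"dy":0,"dz":7,"rx":0,"ry":0,"rz":0,"grip":-1},{"dx":0,"dy":0,"dz":5,"rx":0,"ry":0,"rz":0,"grip":-1},{"dx":0,"dy":0,"dz":0,"rx":0,"ry":0,"rz":0,"grip":-1}], "newtons": 58}}

```text
time: 25.55
eef_pos: [0.5593, 0.2198, 0.1088]
orientation: [[0.305, -0.952, -0.001], [-0.952, -0.305, -0.0], [-0.0, 0.001, -1.0]]
ft_force: [-0.3, 0.3, -1.8]
finger_gap: 0.171
```

```bash
python3 st.py .5600 .2201 .1034 -72.1
```

```text
25.55 [0.5593 0.2198 0.1088] F [-0.28  0.29 -1.85] T [-0.055 -0.024 -0.037] 0.171 q6 82.2 yaw -72.24
shift [-0.1 -0.8  5.4] rot [ 0.07  0.02 -0.14]
```

Emit:
{"method": "step_arm", "body": {"moves": [{"dx":0,"dy":-0.4,"dz":3,"rx":0,"ry":0,"rz":0,"grip":-1},{"dx":0,"dy":0,"dz":1.5,"rx":0,"ry":0,"rz":0,"grip":-1},{"dx":0,"dy":0,"dz":0.7,"rx":0,"ry":0,"rz":0,"grip":-1},{"dx":0,"dy":0,"dz":0,"rx":0,"ry":0,"rz":0,"grip":-1}], "newtons": 58}}

```text
time: 26.05
eef_pos: [0.5603, 0.22, 0.1039]
orientation: [[0.305, -0.952, 0.0], [-0.952, -0.305, 0.0], [-0.0, -0.0, -1.0]]
ft_force: [-0.3, -0.1, -1.8]
finger_gap: 0.168
```

```bash
python3 st.py .5600 .2201 .1034 -72.1
```

```text
26.05 [0.5603 0.22   0.1039] F [-0.31 -0.08 -1.77] T [ 0.019 -0.032 -0.002] 0.168 q6 82.2 yaw -72.24
shift [-0.1  0.2  0.5] rot [-0.01  0.01 -0.14]
```

Emit:
{"method": "step_arm", "body": {"moves": [{"dx":0,"dy":0,"dz":0.6,"rx":0,"ry":0,"rz":0,"grip":-1},{"dx":0,"dy":0,"dz":0.4,"rx":0,"ry":0,"rz":0,"grip":-1}], "newtons": 58}}

```text
time: 26.3
eef_pos: [0.5605, 0.2201, 0.1034]
orientation: [[0.305, -0.952, 0.001], [-0.952, -0.305, 0.0], [-0.0, -0.001, -1.0]]
ft_force: [-0.8, -0.1, -0.3]
finger_gap: 0.171
```

```bash
python3 av.py
```

```text
26.4 Tz [ 0.009 -0.03   0.021] mean [-0.044  0.196 -0.   ] F [-0.8 -0.3  0.7] yaw -72.24 [0.5605 0.2201 0.1034] 82.2
```

On the floor: z stops at 0.1034, the same as at pick-up, and the weight is off the wrist. I release.

Emit:
{"method": "step_arm", "body": {"moves": [{"dx":0,"dy":0,"dz":0,"rx":0,"ry":0,"rz":0,"grip":-0.4},{"dx":0,"dy":0,"dz":0,"rx":0,"ry":0,"rz":0,"grip":-0.2},{"dx":0,"dy":0,"dz":0,"rx":0,"ry":0,"rz":0,"grip":0.3},{"dx":0,"dy":0,"dz":0,"rx":0,"ry":0,"rz":0,"grip":0.3},{"dx":0,"dy":0,"dz":0,"rx":0,"ry":0,"rz":0,"grip":0.3},{"dx":0,"dy":0,"dz":0,"rx":0,"ry":0,"rz":0,"grip":0.3}], "newtons": 20}}

```text
time: 27.15
eef_pos: [0.5612, 0.2202, 0.104]
orientation: [[0.305, -0.952, 0.002], [-0.952, -0.305, 0.001], [0.0, -0.002, -1.0]]
ft_force: [0.4, 0.2, 0.1]
finger_gap: 0.65
```

```bash
python3 st.py; python3 snap.py w14 wrist|head -1
```

```text
27.15 [0.5612 0.2202 0.104 ] F [0.4  0.19 0.11] T [ 0.03  -0.032 -0.014] 0.65 q6 82.2 yaw -72.24
27.15 [0.56117158 0.2202384  0.10395324] [10.  19.6 93.   0.  67.3 82.2] [0.4  0.19 0.11] [ 0.03  -0.032 -0.014] 0.6496528217746649
```

View pics/w14.png

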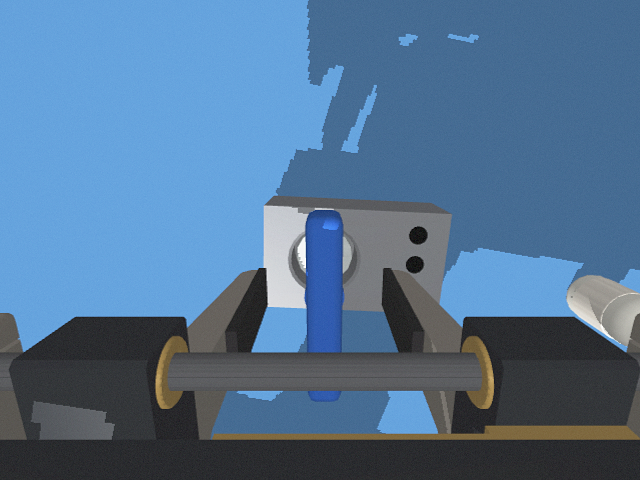

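The key stands free, with the jaws clear on both sides. I retreat upward.

Emit:
{"method": "step_arm", "body": {"moves": [{"dx":0,"dy":0,"dz":-15,"rx":0,"ry":0,"rz":0,"grip":0.3},{"dx":0,"dy":0,"dz":-30,"rx":0,"ry":0,"rz":0,"grip":0.3},{"dx":0,"dy":0,"dz":-40,"rx":0,"ry":0,"rz":0,"grip":0.3},{"dx":0,"dy":0,"dz":-40,"rx":0,"ry":0,"rz":0,"grip":0.3},{"dx":0,"dy":30,"dz":-30,"rx":0,"ry":0,"rz":0,"grip":0.3},{"dx":0,"dy":0,"dz":0,"rx":0,"ry":0,"rz":0,"grip":0.3},{"dx":0,"dy":0,"dz":0,"rx":0,"ry":0,"rz":0,"grip":0.3}], "newtons": 20}}

```text
time: 28.08
eef_pos: [0.5325, 0.2109, 0.2696]
orientation: [[0.305, -0.952, 0.008], [-0.952, -0.305, 0.001], [0.001, -0.008, -1.0]]
ft_force: [-0.4, 0.9, 0.1]
finger_gap: 0.648
```

```bash
python3 st.py; python3 snap.py sc15 scene|head -1; python3 snap.py sd15 side|head -1; python3 -c "
import cv2,numpy as np
cv2.imwrite('pics/x15.png',np.hstack([cv2.resize(cv2.imread('pics/sc15.png')[130:380,150:560],(400,300)),cv2.resize(cv2.imread('pics/sd15.png')[140:440,150:550],(400,300))]))"
```

```text
28.075 [0.5325 0.2109 0.2696] F [-0.43  0.86  0.13] T [-0.035  0.013  0.016] 0.648 q6 81.8 yaw -72.24
28.075 [0.53254125 0.21094681 0.26961738] [ 9.5  6.8 88.7  0.  84.  81.8] [-0.43  0.86  0.13] [-0.035  0.013  0.016] 0.6483092358155357
28.125 [0.53268212 0.21099866 0.26972347] [ 9.5  6.8 88.7  0.  84.  81.8] [ 0.32  0.68 -0.31] [-0.064 -0.042  0.015] 0.6479417530082072
```

View pics/x15.png

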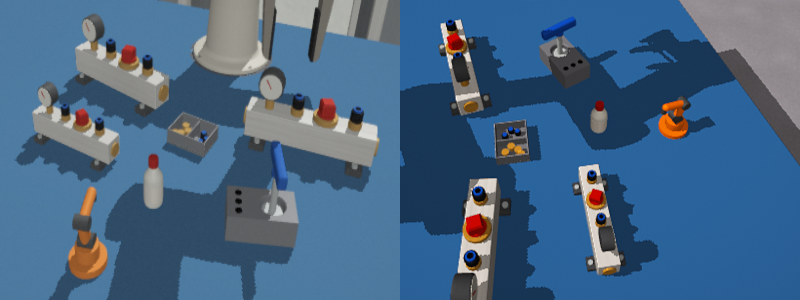

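The key stands upright in its hole, the bystanders haven't moved, and the arm is clear. I hand in.

```bash
python3 -c "
from rig import robot
print(robot.sign_off())"
```

```text
the job is handed in; nothing more can be done
None
```

The plug in the smallest manifold is tightened, and the T-handle key is back upright in its holder hole. The job was handed in at about 28 s on the robot's clock.

- **Which manifold:** its fittings are 87 mm apart with tops at 76 mm; the other two measured 116–117 mm.
- **Fit:** the key went fully over the square head with no contact force.
- **Tightening:** I turned it clockwise about 59° in total. The plug dragged at about 0.08 N m, then the taper bit near the end. The last step read 0.41 N m as it finished and about 0.31 N m while holding, so I put the turning torque at 0.35–0.40 N m, well below 0.55.
- **Key return:** I eased the torque to zero, lifted the key off and set it back. It stopped at the same height it was picked up from, and the wrist no longer carried its weight. I then opened the jaws and moved clear.
- **Last pictures:** the key stands in the hole, and by eye the bottle, model arm and tray are where they were. Nothing touches the gripper.
- **Disagreements:**
  - The held torque rose by about 1 N m per rad while tightening, against the 2 stated, so the final torque is uncertain by about 0.05 N m.
  - The handle also twisted about 1° in the jaws.

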